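Gauge two sample driver modules and box the batch

TASK

All the driver modules on the bench belong in the grey housing, each standing flat on the floor of a bay of its own: tilt it to get its foot under the cover strip, then level it inside. Before they go in, the red-topped sample and then the orange-topped one must be gauged: open the caliper gauge, stand the sample on its bed with the long sides of its foot facing the jaws and let go, slide the jaw shut until it presses the foot plate firmly against the fixed jaw for a moment, and open the gauge wide again. Leave the gauge open and the other things on the bench where they are.

Things in the scene. Friction and masses are not known exactly. Their poses are not given: they have to be found in the camera images.
- mod_red: First sample driver module: aluminium foot plate 112 long (its x) x 44 wide (its y) x 6 thick, with black block 30 (x) x 24 (y) rising from the plate's middle to 105 above the underside; the block's top 19 are red. Symmetric under a half turn. Origin: centre of the underside; z up the block. 0.3 kg or so. Starts standing on the table. Grip the block across its 24 mm width near the top.
- mod_orange: Second sample driver module: aluminium foot plate 112 long (its x) x 44 wide (its y) x 6 thick, with black block 30 (x) x 24 (y) rising from the plate's middle to 105 above the underside; the block's top 19 are orange. Symmetric under a half turn. Origin: centre of the underside; z up the block. 0.3 kg or so. Starts standing on the table. Grip the block across its 24 mm width near the top.
- mod_white1: A driver module: aluminium foot plate 112 long (its x) x 44 wide (its y) x 6 thick, with black block 30 (x) x 24 (y) rising from the plate's middle to 105 above the underside; the block's top 19 are white. Symmetric under a half turn. Origin: centre of the underside; z up the block. 0.3 kg or so. Starts standing on the table. Grip the block across its 24 mm width near the top. May be absent.
- mod_white2: A driver module: aluminium foot plate 112 long (its x) x 44 wide (its y) x 6 thick, with black block 30 (x) x 24 (y) rising from the plate's middle to 105 above the underside; the block's top 19 are white. Symmetric under a half turn. Origin: centre of the underside; z up the block. 0.3 kg or so. Starts standing on the table. Grip the block across its 24 mm width near the top. May be absent.
- housing: Fixed light-grey housing, 134 (x) x 240 (y) x 50 high, walls 4 thick; origin under its centre, x away from the robot. Three 4 mm dividers along x make four open-topped bays, each 126 long (x -63 to 63), 55 wide, floor at z 4, walls and dividers up to z 46. A dark cover strip (z 46 to 50) overhangs the near 32 of every bay (x -63 to -31).
- bay0 (a point): Centre of the floor of housing bay 0 (axes as the housing's; bay 0 is at -y, bay 3 at +y, pitch 59); empty at the start. Its top opening is 94 long, a module's foot 112: the module enters tilted (some 25 degrees), near end down and slid under the cover strip, then is levelled
- bay1 (a point): Centre of the floor of housing bay 1 (axes as the housing's; bay 0 is at -y, bay 3 at +y, pitch 59); empty at the start. Its top opening is 94 long, a module's foot 112: the module enters tilted (some 25 degrees), near end down and slid under the cover strip, then is levelled
- bay2 (a point): Centre of the floor of housing bay 2 (axes as the housing's; bay 0 is at -y, bay 3 at +y, pitch 59); empty at the start. Its top opening is 94 long, a module's foot 112: the module enters tilted (some 25 degrees), near end down and slid under the cover strip, then is levelled
- bay3 (a point): Centre of the floor of housing bay 3 (axes as the housing's; bay 0 is at -y, bay 3 at +y, pitch 59); empty at the start. Its top opening is 94 long, a module's foot 112: the module enters tilted (some 25 degrees), near end down and slid under the cover strip, then is levelled
- gauge: Fixed bench caliper gauge: steel bed 130 (x) x 200 (y) x 12 thick, origin under its centre. Blue fixed jaw 80 long (x), 28 high above the bed, at its +y end, inner face at y = +70. The sliding jaw comes towards it along +y.
- gauge_bed (a point): Point on top of the gauge's bed, 22 from the fixed jaw's inner face: where the middle of a foot 44 wide lies when it touches the fixed jaw (gauge axes, foot's long side along x)
- jaw (a joint): Gap between the gauge's two jaws in m, 0 (shut) to 0.1 (fully open); 0.01 to 0.04 at the start. The blue sliding jaw is 80 long, its top 28 above the bed; it moves along the gauge's y (opening towards -y), takes 2 N to slide and stays where it is left.
- jaw_post (a point): Point on the axis of the sliding jaw's upright yellow post (24 in x, 16 in y, top 100 above the table), at 80 above the table; moves with the jaw, 42 behind the jaw's inner face. Pinch it across its 16 mm to slide the jaw.
- screw_box: Yellow open box of screws 120x90x50, bystander; origin under its centre
- screw_tray: Blue screw tray 150x85x22, bystander; origin under its centre
- power_driver: Black electric screwdriver lying along its y, 265 long, 36 thick, bystander; origin under the handle's middle
- pen_stand: Grey pen stand 70x70x100 with pens up to 160 high, bystander; origin under its centre
- flux_bottle: White bottle 52 across, 130 high, bystander; origin under its centre
- spool: Steel spool 64 across, 45 high, bystander; origin under its centre
Mind the look-alikes: they are no part of the job. What is shaped like the gauge but brown or purple is not meant.

How it is judged:
On the way, in this order (a step that is already met when the one before it is completed fails the run):
1. the red-topped sample stands on the gauge's bed between the jaws, let go (x of mod_red in the frame of gauge between -0.05 and 0.05 m and y of mod_red in the frame of gauge between -0.03 and 0.06 m and z of mod_red in the frame of gauge between 0.009 and 0.016 m and angle between mod_red's own z axis and vertical below 0.08 rad and contact force between the fingers and mod_red below 0.1 N), for 0.2 s.
2. the sliding jaw presses the red-topped sample's foot against the fixed jaw (over 2 N, jaws less than 48 mm apart) (contact force between jaw and mod_red above 2 N and value of joint jaw between 0.04 and 0.048 m and angle between mod_red's own z axis and vertical below 0.1 rad), for 0.1 s.
3. the gauge is opened wide again (over 70 mm) (value of joint jaw above 0.07 m), for 0.2 s.
4. the orange-topped sample stands on the gauge's bed between the jaws, let go (x of mod_orange in the frame of gauge between -0.05 and 0.05 m and y of mod_orange in the frame of gauge between -0.03 and 0.06 m and z of mod_orange in the frame of gauge between 0.009 and 0.016 m and angle between mod_orange's own z axis and vertical below 0.08 rad and contact force between the fingers and mod_orange below 0.1 N), for 0.2 s.
5. the sliding jaw presses the orange-topped sample's foot against the fixed jaw (over 2 N, jaws less than 48 mm apart) (contact force between jaw and mod_orange above 2 N and value of joint jaw between 0.04 and 0.048 m and angle between mod_orange's own z axis and vertical below 0.1 rad), for 0.1 s.
6. the gauge is opened wide again (over 70 mm) (value of joint jaw above 0.07 m), for 0.2 s.
At the end, for the whole second after the job is handed in: Every module present stands level (within 0.07 rad) and still on the floor of a housing bay (underside within 5 mm of the bay floor), along the bay and within 20 mm of its middle lengthwise; the gauge's jaws are over 70 mm apart (value of joint jaw above 0.07 m and x of mod_red in the frame of housing between -0.02 and 0.02 m and y of mod_red in the frame of housing between -0.12 and 0.12 m and z of mod_red in the frame of housing between -0.001 and 0.009 m and angle between each of mod_red, mod_orange, mod_white1, mod_white2's own z axis and vertical below 0.07 rad and linear speed of each of mod_red, mod_orange, mod_white1, mod_white2 below 0.02 m/s and angle between the x axis of each of mod_red, mod_orange, mod_white1, mod_white2 and the x axis of housing, either way round below 0.35 rad and x of mod_orange in the frame of housing between -0.02 and 0.02 m and y of mod_orange in the frame of housing between -0.12 and 0.12 m and z of mod_orange in the frame of housing between -0.001 and 0.009 m and x of mod_white1 in the frame of housing between -0.02 and 0.02 m and y of mod_white1 in the frame of housing between -0.12 and 0.12 m and z of mod_white1 in the frame of housing between -0.001 and 0.009 m and x of mod_white2 in the frame of housing between -0.02 and 0.02 m and y of mod_white2 in the frame of housing between -0.12 and 0.12 m and z of mod_white2 in the frame of housing between -0.001 and 0.009 m); the robot touches nothing.
It fails at once if a bystander is pushed more than 40 mm or tipped over (distance of any of screw_box, screw_tray, power_driver, pen_stand, flux_bottle, spool from where it was at the start of the episode above 0.04 m or angle between any of screw_box, screw_tray, power_driver, pen_stand, flux_bottle, spool's own z axis and vertical above 0.5 rad).
Of mod_white1, mod_white2 only 1 to 2 are there at a start; the rules pass over those that are not, and their reading is None.
At some moment in a run one of mod_red, mod_orange, mod_white1, mod_white2 may be knocked a few centimetres aside while the robot is not near it.
Once in a run the grip may slacken for a moment while it holds something.
It also fails if it takes over 210 s, if anything falls off the work surface, if the arm or the gripper's body presses on something with over 40 N, if the wrist force passes 120 N, or if a joint passes its speed limit or range.

ROBOT

A 7-joint arm with a two-finger parallel gripper is mounted at the origin on the work surface. World frame = base frame: x ahead of the robot, y to its left, z up, the work surface at z = 0. Lengths are in m, angles in rad, forces in N, time in s.
With the tool pointing down it reaches from about 0.4 to 0.875 m from the base axis. Payload 6.5 kg.
Tool frame: the origin (TCP) lies on the centre line of the jaws, within the pads' length; the fingertips stand 14 mm ahead of it and the grasp point (between the pads) lies 5 mm behind it (arm.tips_ahead is the z of the fingertips in the tool frame, in m); z points along the fingers, y is the line along which they close (so a half turn about z gives the same grasp; the last joint's range is limited). The gripper opens to 88 mm and grips with 3 to 60 N. Pads are 18 mm wide; open, the fingers measure 123 mm over their backs; the gripper's body (75 mm by 187 mm) begins 45 mm behind the grasp point.
Start: joints at [1.153, 0.536, -0.004, 1.538, 0.003, 1.067, -0.071], TCP at [0.224, -0.61, 0.23] pointing down, gripper open.
Joint ranges: [-2.7, 2.7], [-0.37, 2.16], [-1.27, 1.26], [0.24, 2.4], [-1.31, 4.45], [0.19, 1.91], [-2.76, 2.76]. Speed limits (rad/s): [2.39, 2.39, 3.14, 3.14, 3.14, 3.14, 3.14].

INTERFACE

Orientations are given as a unit quaternion [w, x, y, z].
In Python, from plant import arm, imaging, job, finder gives the robot as it stands.
- The arm moves only by the tool carry_out, never from a script. Its argument "series" is a list of rows, each a list of 3 entries, a list of its own where there are three numbers: the shift along the tool's x, y, z normalised to -1 to 1, where 1 is 100 mm, then the turn, a rotation vector about the tool's x, y, z normalised to -1 to 1, where 1 is 60 degrees, then the closure, from 0 (fully open) to 1 (shut). In form: [[[x, y, z], [rx, ry, rz], grip], ...]. A call has exactly 8 rows; each row is the pose to reach, as a shift and turn from the pose commanded when the call began, along the tool's axes at that moment; what a row does not reach only later rows make up. A row lasts 1/8 s, in which the tool goes at most 62.5 mm and 10.7 degrees, less where a joint would pass 70% of its speed; a pose out of reach is approached as far as the arm can. A call with a number of a shift or a turn outside -1 to 1 is refused whole. A call with a gripper value outside its range is refused whole. The fingers move at their own pace and stop on an object; "newtons" is the grip in N (left out, the last holds). Time passes only in rows, so rows that repeat a pose let the fingers close, or fill a call up. It gives the time, the measured TCP pose, the force, the opening and the grip force at its end, in the units of the state.
- arm.read_state(): the state, without advancing time (a new reading comes with each control period).
- imaging.capture(name): name is "scene" or "side" or "wrist"; returns the picture (384x512x3 uint8, red, green, blue); there is no depth.
- imaging.camera_info(name): a dict with "mtx" (3x3 intrinsics, pixels), "extrinsics" (4x4, takes a point from camera to world coordinates). Camera axes: x right, y up, looking along -z (the intrinsics and any distortion apply to the point x, -y, -z); pixel columns grow to the right and rows downward; lengths in m; the calibration is good to about 2 mm. A picture is of the moment at which its call begins: read the wrist's pose just before it. camera_info takes no time and is no camera call; for the wrist camera it gives the pose at the moment of the call.
- job.job_done(): hands the job in; it is judged then, once.
Trained networks look in the newest picture that a camera, given by its name, has taken for a name from the list of things; names that differ only in an ending like _2 or _b are one class to them, and where a whole thing is asked for, a point or a joint stands for the part that bears it (a point fixed in the world has none). Each returns a list of dicts, best first, with "confidence" (0 to 1); they miss things now and then, are a little off and sometimes report something else, mostly with a low value. They report only what shows in the picture. A call takes as long as a camera call. They do not tell look-alikes from the thing itself.
- finder.masks_of(thing, camera): "region" (384x512 bool, what is visible of it) and "rect" ([left, top, right, bottom] in pixels, round what is visible of it).
- finder.mark_of(thing, camera): "uv" ([column, row] in pixels: a listed point, or the origin of a listed thing).
The state is a dict: "time_s": time; "q": joint angles; "dq": joint speeds; "effort": joint torques, N m; "tcp_pos": TCP position; "tcp_rot": TCP orientation; "contact_force": force on the tool from outside, world axes, zero at the start; "wrist_torque": the same for the moment, N m; "finger_gap": opening from 0.0 (shut) to 1.0 (fully open); "finger_force": force on a finger pad.
Only numpy, scipy, OpenCV 4.12 (cv2) and the standard library are available. Lean on these libraries where they do the work, as an engineer would, in place of code of your own. Each camera call takes 0.05 s, during which the arm holds its last target. There are 200 camera calls.

## Working session

There is one attempt and no reset: what is moved stays moved. The work goes in short steps, Python scripts to look and compute and a tool call to move; the robot and the scene stay as the last step left them, time stands still between calls to the robot, and variables do not carry over. Pictures are saved under pics/ and viewed, at most 14 in all, crops included, and the job is handed in when it is done.

Besides the shell and the picture viewer there is one more tool, called after "Request:" by a JSON object that holds its "method" and its "body", one argument or row to a line. carry_out: Moves the arm, as the interface text tells. Its arguments: {"type":"object","properties":{"series":{"type":"array","items":{"type":"array"}},"newtons":{"type":"number"}},"required":["series"]}

```bash
ls; mkdir -p pics
python3 - <<'E'
from plant import arm,imaging,job,finder
import cv2,numpy as np
s=arm.read_state(); print({k:np.round(v,3).tolist() for k,v in s.items()})
for n in("scene","side"):
    im=imaging.capture(n); cv2.imwrite(f"pics/{n}0.png",im[:,:,::-1])
    c=imaging.camera_info(n); print(n,np.round(c["mtx"],1).tolist(),np.round(c["extrinsics"],3).tolist(),c.keys())
E
```

```text
pics
{'time_s': 0.0, 'q': [1.153, 0.537, -0.004, 1.539, 0.003, 1.067, -0.071], 'dq': [0.0, 0.001, 0.002, -0.0, 0.002, -0.001, 0.001], 'effort': [-0.0, -57.099, 0.991, -25.16, -0.056, 0.018, 0.0], 'tcp_pos': [0.224, -0.61, 0.229], 'tcp_rot': [-0.001, 0.985, 0.175, -0.0], 'contact_force': [0.331, -0.86, -0.195], 'wrist_torque': [-0.038, -0.027, -0.018], 'finger_force': 0.0, 'finger_gap': 1.0}
scene [[391.4, 0.0, 258.4], [0.0, 391.4, 190.9], [0.0, 0.0, 1.0]] [[-0.436, -0.737, 0.517, 1.27], [0.9, -0.349, 0.262, 0.325], [-0.013, 0.579, 0.815, 1.254], [0.0, 0.0, 0.0, 1.0]] dict_keys(['mtx', 'extrinsics'])
side [[423.4, 0.0, 255.6], [0.0, 423.4, 186.8], [0.0, 0.0, 1.0]] [[-0.936, 0.241, -0.255, 0.206], [-0.351, -0.605, 0.715, 0.811], [0.018, 0.759, 0.651, 0.893], [0.0, 0.0, 0.0, 1.0]] dict_keys(['mtx', 'extrinsics'])
```

View pics/scene0.png

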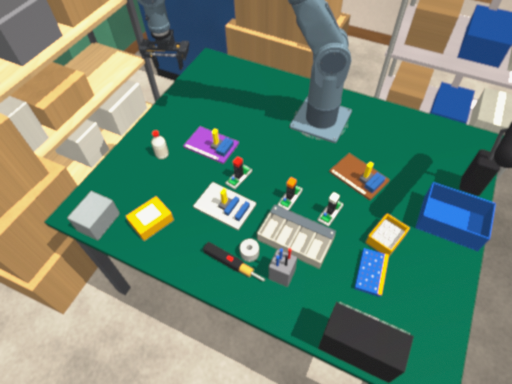

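View pics/side0.png

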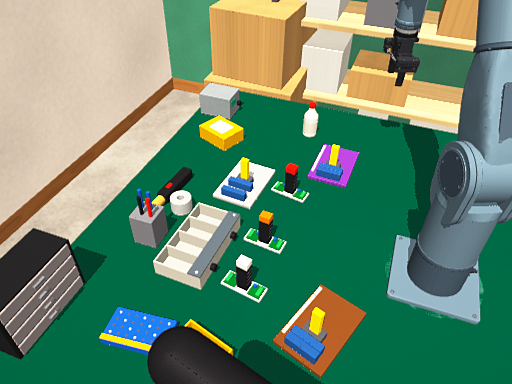

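The scene shows the white-bedded gauge at about (225,205), with the purple and brown look-alikes at (212,143) and (360,175). The modules are red (238,170), orange (290,190) and one white (332,207), and the housing is at (297,235). The side view agrees. Next I triangulate with the networks.

```bash
cat > h.py <<'E'
from plant import arm,imaging,job,finder
import cv2,numpy as np
from scipy.spatial.transform import Rotation as R
def ray(c,uv):
    d=np.linalg.inv(c["mtx"])@[uv[0],uv[1],1]; E=c["extrinsics"]
    d=E[:3,:3]@[d[0],-d[1],-d[2]]; return E[:3,3],d/np.linalg.norm(d)
def tri(obs):
    A=np.zeros((3,3));b=np.zeros(3)
    for c,uv in obs:
        o,d=ray(c,uv);P=np.eye(3)-np.outer(d,d);A+=P;b+=P@o
    X=np.linalg.solve(A,b)
    return X,max(np.linalg.norm((np.eye(3)-np.outer(d,d))@(X-o)) for o,d in (ray(c,u) for c,u in obs))
def onz(c,uv,z):
    o,d=ray(c,uv); return o+d*(z-o[2])/d[2]
def proj(c,X):
    E=c["extrinsics"];p=E[:3,:3].T@(np.asarray(X,float)-E[:3,3]);p=c["mtx"]@[p[0],-p[1],-p[2]];return p[:2]/p[2]
def tcp():
    s=arm.read_state();w,x,y,z=s["tcp_rot"];return np.array(s["tcp_pos"]),R.from_quat([x,y,z,w])
E
python3 - <<'E'
from h import *
C={n:imaging.camera_info(n) for n in("scene","side")}
z0={"mod_red":0,"mod_orange":0,"mod_white1":0,"housing":0,"bay0":.004,"bay1":.004,"bay2":.004,"bay3":.004,"gauge":0,"gauge_bed":.012,"jaw_post":.08}
for t,z in z0.items():
    D={n:[d for d in finder.mark_of(t,n) if d["confidence"]>.2] for n in C}
    print(t)
    for n in C: print("  ",n,[(np.round(d["uv"]).tolist(),round(float(d["confidence"]),2),np.round(onz(C[n],d["uv"],z)[:2],3).tolist()) for d in D[n]])
    for a in D["scene"]:
        for b in D["side"]:
            X,e=tri([(C["scene"],a["uv"]),(C["side"],b["uv"])])
            if e<.012: print("   X",X.round(3),round(e,4))
E
```

```text
mod_red
   scene [([241.0, 176.0], 0.83, [0.439, -0.174])]
   side [([288.0, 191.0], 0.64, [0.451, -0.189])]
   X [ 0.448 -0.169  0.015] 0.0019
mod_orange
   scene [([292.0, 199.0], 0.89, [0.453, 0.056])]
   side [([266.0, 240.0], 0.75, [0.447, 0.034])]
   X [0.449 0.05  0.007] 0.0093
mod_white1
   scene [([330.0, 210.0], 0.74, [0.439, 0.204])]
   side [([243.0, 286.0], 0.65, [0.452, 0.204]), ([196.0, 246.0], 0.58, [0.62, 0.128])]
   X [0.448 0.208 0.01 ] 0.0027
housing
   scene [([294.0, 238.0], 0.7, [0.61, 0.129])]
   side [([197.0, 246.0], 0.74, [0.619, 0.128])]
   X [0.615 0.131 0.007] 0.0018
bay0
   scene [([272.0, 228.0], 0.93, [0.606, 0.038]), ([300.0, 239.0], 0.64, [0.605, 0.152]), ([317.0, 248.0], 0.57, [0.612, 0.219]), ([292.0, 234.0], 0.56, [0.598, 0.115])]
   side [([196.0, 255.0], 0.98, [0.605, 0.158]), ([204.0, 239.0], 0.76, [0.612, 0.099]), ([216.0, 226.0], 0.57, [0.602, 0.042]), ([182.0, 274.0], 0.56, [0.612, 0.23])]
   X [ 0.604  0.038 -0.   ] 0.0003
   X [0.606 0.153 0.001] 0.0024
   X [ 0.612  0.222 -0.   ] 0.0045
   X [0.605 0.115 0.021] 0.0027
bay1
   scene [([27
[... 2147 characters left out ...]
206.0], 0.49, [0.724, 0.008])]
   X [ 0.602 -0.107  0.019] 0.0018
   X [0.255 0.288 0.013] 0.0016
   X [0.528 0.302 0.342] 0.0063
jaw_post
   scene [([367.0, 168.0], 0.79, [0.251, 0.274]), ([241.0, 174.0], 0.64, [0.486, -0.148]), ([283.0, 272.0], 0.63, [0.781, 0.157]), ([221.0, 193.0], 0.56, [0.594, -0.171]), ([213.0, 132.0], 0.54, [0.34, -0.353])]
   side [([313.0, 316.0], 0.76, [0.258, 0.276]), ([333.0, 151.0], 0.72, [0.352, -0.344]), ([242.0, 164.0], 0.56, [0.603, -0.171]), ([309.0, 134.0], 0.48, [0.453, -0.416]), ([246.0, 184.0], 0.35, [0.558, -0.084])]
   X [0.256 0.276 0.084] 0.0024
   X [ 0.599 -0.167  0.086] 0.0023
   X [ 0.35  -0.345  0.085] 0.0053
   X [ 0.423 -0.291  0.173] 0.0093
```

```bash
cat >> h.py <<'E'
def step(p,r,tp,tr):
    "normalised shift and turn from pose (p,r) to (tp,tr)"
    return (r.inv().apply(np.array(tp)-p)/.1).round(3), (np.degrees((r.inv()*tr).as_rotvec())/60).round(3)
def down(yaw=0): return R.from_euler("z",yaw,degrees=True)*R.from_euler("x",180,degrees=True)
E
python3 - <<'E'
from h import *
p,r=tcp(); print(r.as_matrix().round(3).tolist())
c=imaging.camera_info("wrist");E=c["extrinsics"];print(c["mtx"].round(1).tolist(),r.inv().apply(E[:3,3]-p).round(4),(r.inv().as_matrix()@E[:3,:3]).round(3).tolist())
q=np.array([.27,-.52,.33]);print(step(p,r,q,down()))
print(step(q,down(),[.5,-.17,.33],down()))
E
```

```text
[[0.939, 0.345, -0.0], [0.345, -0.939, 0.0], [-0.0, -0.0, -1.0]]
[[306.2, 0.0, 257.5], [0.0, 306.2, 194.0], [0.0, 0.0, 1.0]] [ 0.0756  0.0004 -0.1542] [[-0.0, 0.957, 0.292], [1.0, -0.0, 0.0], [0.0, 0.292, -0.957]]
(array([ 0.743, -0.688, -0.999]), array([-0.   ,  0.   ,  0.336]))
(array([ 2.3, -3.5, -0. ]), array([0., 0., 0.]))
```

Request:
{"method": "carry_out", "body": {
  "series": [
    [[0.37,-0.34,-0.5],[0,0,0.17],0],
    [[0.74,-0.69,-1],[0,0,0.336],0],
    [[0.74,-0.69,-1],[0,0,0.336],0],
    [[0.74,-0.69,-1],[0,0,0.336],0],
    [[0.74,-0.69,-1],[0,0,0.336],0],
    [[0.74,-0.69,-1],[0,0,0.336],0],
    [[0.74,-0.69,-1],[0,0,0.336],0],
    [[0.74,-0.69,-1],[0,0,0.336],0]
  ]
}}

```text
time_s: 2.2
tcp_pos: [0.2694, -0.5201, 0.3297]
tcp_rot: [-0.0, 1.0, -0.0, -0.0]
contact_force: [-0.3, -0.0, -0.4]
finger_gap: 1.0
finger_force: 0.0
```

Request:
{"method": "carry_out", "body": {
  "series": [
    [[0.2,-0.3,0],[0,0,0],0],
    [[0.4,-0.5,0],[0,0,0],0],
    [[0.5,-0.8,0],[0,0,0],0],
    [[0.7,-1,0],[0,0,0],0],
    [[0.7,-1,0],[0,0,0],0],
    [[0.7,-1,0],[0,0,0],0],
    [[0.7,-1,0],[0,0,0],0],
    [[0.7,-1,0],[0,0,0],0]
  ]
}}

```text
time_s: 3.2
tcp_pos: [0.339, -0.4206, 0.33]
tcp_rot: [0.0, 1.0, -0.001, -0.0]
contact_force: [0.6, 0.4, -0.5]
finger_gap: 0.998
finger_force: 0.0
```

Request:
{"method": "carry_out", "body": {
  "series": [
    [[0.2,-0.3,0],[0,0,0],0],
    [[0.4,-0.5,0],[0,0,0],0],
    [[0.6,-0.8,0],[0,0,0],0],
    [[0.8,-1,0],[0,0,0],0],
    [[0.8,-1,0],[0,0,0],0],
    [[0.8,-1,0],[0,0,0],0],
    [[0.8,-1,0],[0,0,0],0],
    [[0.8,-1,0],[0,0,0],0]
  ]
}}

```text
time_s: 4.2
tcp_pos: [0.419, -0.3207, 0.3301]
tcp_rot: [0.0, 1.0, -0.001, -0.0]
contact_force: [-0.1, 0.7, -0.3]
finger_gap: 1.0
finger_force: 0.0
```

Request:
{"method": "carry_out", "body": {
  "series": [
    [[0.2,-0.3,0],[0,0,0],0],
    [[0.4,-0.5,0],[0,0,0],0],
    [[0.6,-0.8,0],[0,0,0],0],
    [[0.8,-1,0],[0,0,0],0],
    [[1,-1,0],[0,0,0],0],
    [[1,-1,0],[0,0,0],0],
    [[1,-1,0],[0,0,0],0],
    [[1,-1,0],[0,0,0],0]
  ]
}}

```text
time_s: 5.2
tcp_pos: [0.5188, -0.2206, 0.3302]
tcp_rot: [0.0, 1.0, -0.001, -0.0]
contact_force: [0.8, 0.8, -0.3]
finger_gap: 0.998
finger_force: 0.0
```

Request:
{"method": "carry_out", "body": {
  "series": [
    [[0.2,-0.3,0],[0,0,0],0],
    [[0.4,-0.6,0],[0,0,0],0],
    [[0.6,-0.8,0],[0,0,0],0],
    [[0.6,-1,0],[0,0,0],0],
    [[0.6,-1,0],[0,0,0],0],
    [[0.6,-1,0],[0,0,0],0],
    [[0.6,-1,0],[0,0,0],0],
    [[0.6,-1,0],[0,0,0],0]
  ]
}}

```text
time_s: 6.2
tcp_pos: [0.5794, -0.1208, 0.3302]
tcp_rot: [0.0, 1.0, -0.001, -0.0]
contact_force: [0.2, 0.1, 0.0]
finger_gap: 1.001
finger_force: 0.0
```

Run:
```python
from h import *
import pickle
c=imaging.camera_info("wrist"); im=imaging.capture("wrist"); cv2.imwrite("pics/w1.png",im[:,:,::-1]); pickle.dump((c,im),open("w1.pkl","wb"))
for t,z in {"mod_red":0,"mod_orange":0,"mod_white1":0,"gauge":0,"gauge_bed":.012,"jaw_post":.08,"housing":0,"bay0":.004}.items():
    print(t,[(np.round(d["uv"]).tolist(),round(float(d["confidence"]),2),np.round(onz(c,d["uv"],z)[:2],3).tolist()) for d in finder.mark_of(t,"wrist") if d["confidence"]>.3])
```

```text
mod_red [([294.0, 226.0], 0.78, [0.451, -0.182])]
mod_orange [([157.0, 224.0], 0.57, [0.454, 0.051])]
mod_white1 [([68.0, 222.0], 0.72, [0.457, 0.203])]
gauge [([396.0, 278.0], 0.88, [0.348, -0.37]), ([284.0, 140.0], 0.8, [0.596, -0.162]), ([114.0, 133.0], 0.71, [0.607, 0.103])]
gauge_bed [([256.0, 137.0], 0.89, [0.602, -0.119])]
jaw_post [([292.0, 147.0], 0.78, [0.597, -0.166])]
housing [([92.0, 129.0], 0.72, [0.613, 0.137]), ([292.0, 148.0], 0.45, [0.583, -0.175])]
bay0 [([72.0, 131.0], 0.94, [0.611, 0.166]), ([35.0, 130.0], 0.88, [0.612, 0.222]), ([115.0, 131.0], 0.56, [0.611, 0.099])]
```

View pics/w1.png

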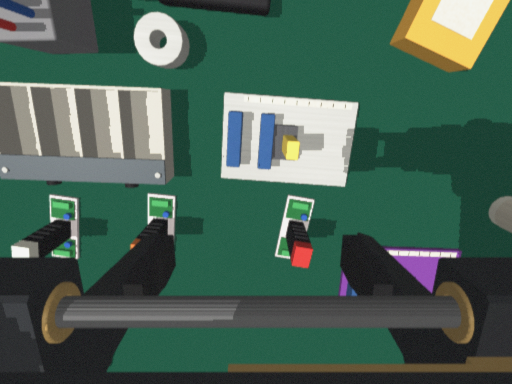

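The wrist view shows the gauge bed with corners near (224,93), (358,102), (346,186) and (221,178). The red module is at (294,226), yawed slightly. Orange is at (157,220), white at (65,225), and the housing is at the upper left. I'll fit model silhouettes to the masks.

```bash
cat >> h.py <<'E'
from scipy.optimize import minimize
def box(x0,x1,y0,y1,z0,z1): return np.array([[x,y,z] for x in(x0,x1) for y in(y0,y1) for z in(z0,z1)])
MOD=[box(-.056,.056,-.022,.022,0,.006),box(-.015,.015,-.012,.012,.006,.105)]
BED=[box(-.065,.065,-.1,.1,0,.012)]
HOU=[box(-.067,.067,-.12,.12,0,.05)]
def render(c,parts,x,y,yaw,z=0):
    m=np.zeros((384,512),np.uint8); r=R.from_euler("z",yaw,degrees=True)
    for b in parts:
        P=np.array([proj(c,v) for v in r.apply(b)+[x,y,z]]).clip(-3000,3000)
        cv2.fillConvexPoly(m,cv2.convexHull((P*16).astype(np.int32)),255,cv2.LINE_AA,4)
    return m/255.
def fit(c,mask,parts,x,y,yaw,z=0):
    M=mask.astype(float)
    def f(v):
        m=render(c,parts,v[0]/100,v[1]/100,v[2]*10,z); return 1-np.minimum(m,M).sum()/np.maximum(m,M).sum()
    best=None
    for y0 in (yaw-8,yaw,yaw+8):
        o=minimize(f,[x*100,y*100,y0/10],method="Nelder-Mead",options=dict(initial_simplex=np.array([x*100,y*100,y0/10])+[[0,0,0],[1,0,0],[0,1,0],[0,0,1]],xatol=.01,fatol=1e-4))
        if best is None or o.fun<best.fun: best=o
    return (best.x*[.01,.01,10]).round(4),round(1-best.fun,3)
E
python3 - <<'E'
from h import *
import pickle
c,im=pickle.load(open("w1.pkl","rb"))
for t,parts,g in [("mod_red",MOD,(.45,-.18,-12)),("mod_orange",MOD,(.45,.05,0)),("gauge",BED,(.597,-.162,-3))]:
    for d in finder.masks_of(t,"wrist")[:3]:
        u=proj(c,[g[0],g[1],0]); r=d["rect"]
        if r[0]-5<u[0]<r[2]+5 and r[1]-5<u[1]<r[3]+5: print(t,round(d["confidence"],2),np.round(r).tolist(),fit(c,d["region"],parts,*g))
# white bed by colour, rectified at z=.012, 1 mm/px
H=[];src=np.float32([[.5,-.28],[.7,-.28],[.7,-.04],[.5,-.04]])
M=cv2.getPerspectiveTransform(np.float32([proj(c,[*s,.012]) for s in src]),np.float32([[(s[0]-.5)*2000,(s[1]+.28)*2000] for s in src]))
w=cv2.warpPerspective(im,M,(400,480)); b=(w.min(2)>110).astype(np.uint8); b=cv2.morphologyEx(b,cv2.MORPH_CLOSE,np.ones((9,9)))
k=max(cv2.findContours(b,cv2.RETR_EXTERNAL,cv2.CHAIN_APPROX_NONE)[0],key=cv2.contourArea); (cx,cy),s,a=cv2.minAreaRect(k)
print(cx/2000+.5,cy/2000-.28,np.array(s)/2,a)
ww=cv2.rotate(w,cv2.ROTATE_180).transpose(1,0,2); cv2.imwrite("pics/rect.png",np.ascontiguousarray(w.transpose(1,0,2)[::-1,::-1,::-1]))
E
```

```text
mod_red 0.6 [274.0, 194.0, 312.0, 267.0] (array([ 0.4488, -0.1818, -8.5601]), np.float64(0.922))
mod_orange 0.7 [128.0, 193.0, 175.0, 248.0] (array([ 0.4532,  0.0435, -8.5226]), np.float64(0.509))
gauge 0.96 [220.0, 91.0, 358.0, 184.0] (array([ 0.5958, -0.1657, -4.2649]), np.float64(0.963))
0.5955305786132813 -0.16585270690917972 [199.98899841 131.2197113 ] 85.75439453125
```

View pics/rect.png

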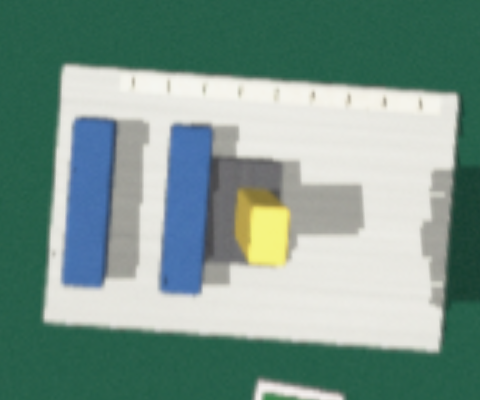

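Gauge fit: (0.5955, -0.1658), yaw -4.25°, measured 200×131 mm, which matches its given size. The jaw gap is about 26 mm and the post is near (0.5975, -0.165). Next I pinch the post and open the jaw.

Request:
{"method": "carry_out", "body": {
  "series": [
    [[0.1,0.2,0.3],[0,0,0.071],0],
    [[0.18,0.44,0.6],[0,0,0.071],0],
    [[0.18,0.44,1],[0,0,0.071],0],
    [[0.18,0.44,1],[0,0,0.071],0],
    [[0.18,0.44,1],[0,0,0.071],0],
    [[0.18,0.44,1],[0,0,0.071],0],
    [[0.18,0.44,1],[0,0,0.071],0],
    [[0.18,0.44,1],[0,0,0.071],0]
  ]
}}

```text
time_s: 7.8
tcp_pos: [0.5979, -0.1639, 0.2307]
tcp_rot: [0.0, 0.999, -0.037, 0.0]
contact_force: [1.2, 0.5, -0.1]
finger_gap: 0.999
finger_force: 0.0
```

Request:
{"method": "carry_out", "body": {
  "series": [
    [[0,0,0.3],[0,0,0],0],
    [[0,0,0.6],[0,0,0],0],
    [[0,0,0.8],[0,0,0],0],
    [[0,0,1],[0,0,0],0],
    [[0,0,1],[0,0,0],0],
    [[0,0,1],[0,0,0],0],
    [[0,0,1],[0,0,0],0],
    [[0,0,1],[0,0,0],0]
  ]
}}

```text
time_s: 8.8
tcp_pos: [0.5981, -0.164, 0.1308]
tcp_rot: [0.0, 0.999, -0.037, 0.001]
contact_force: [0.7, -0.0, -0.1]
finger_gap: 1.001
finger_force: 0.0
```

Request:
{"method": "carry_out", "body": {
  "series": [
    [[0,0,0.25],[0,0,0],0],
    [[0,0,0.45],[0,0,0],0],
    [[0,0,0.45],[0,0,0],0.4],
    [[0,0,0.45],[0,0,0],0.8],
    [[0,0,0.45],[0,0,0],1],
    [[0,0,0.45],[0,0,0],1],
    [[0,0,0.45],[0,0,0],1],
    [[0,0,0.45],[0,0,0],1]
  ],
  "newtons": 30
}}

```text
time_s: 9.8
tcp_pos: [0.5977, -0.1639, 0.0852]
tcp_rot: [0.0, 0.999, -0.037, 0.0]
contact_force: [0.8, 1.1, 0.5]
finger_gap: 0.339
finger_force: 0.0
```

Request:
{"method": "carry_out", "body": {
  "series": [
    [[0,0,0],[0,0,0],1],
    [[0,0,0],[0,0,0],1],
    [[0,0,0],[0,0,0],1],
    [[0,0,0],[0,0,0],1],
    [[0,0.15,0],[0,0,0],1],
    [[0,0.35,0],[0,0,0],1],
    [[0,0.55,0],[0,0,0],1],
    [[0,0.7,0],[0,0,0],1]
  ]
}}

```text
time_s: 10.8
tcp_pos: [0.5923, -0.2362, 0.0851]
tcp_rot: [0.0, 0.999, -0.038, 0.0]
contact_force: [1.7, 2.3, 0.6]
finger_gap: 0.172
finger_force: 30.0
```

Run:
```python
from h import *
p,r=tcp();s=arm.read_state();print(p.round(4),s["finger_gap"],s["finger_force"],s["contact_force"])
G=R.from_euler("z",-4.25,degrees=True);print("gauge frame",G.inv().apply(p-[.5955,-.1658,0]).round(4))
```

```text
[ 0.5923 -0.2362  0.0851] 0.17235197469995878 30.002295970916748 [1.66928234 2.27652856 0.59899687]
gauge frame [ 0.0021 -0.0704  0.0851]
```

Jaw open, with a gap of about 98 mm. Now I release the post and go above red.

Request:
{"method": "carry_out", "body": {
  "series": [
    [[0,0,0],[0,0,0],0],
    [[0,0,0],[0,0,0],0],
    [[0,0,0],[0,0,0],0],
    [[0,0,-0.3],[0,0,0],0],
    [[0,0,-0.6],[0,0,0],0],
    [[0,0,-0.8],[0,0,0],0],
    [[0,0,-1],[0,0,0],0],
    [[0,0,-1],[0,0,0],0]
  ]
}}

```text
time_s: 11.8
tcp_pos: [0.5934, -0.234, 0.1865]
tcp_rot: [0.0, 0.999, -0.037, 0.001]
contact_force: [-0.3, 0.3, 0.3]
finger_gap: 0.998
finger_force: 0.0
```

Request:
{"method": "carry_out", "body": {
  "series": [
    [[-0.2,-0.1,0],[0,0,0],0],
    [[-0.4,-0.2,0],[0,0,0],0],
    [[-0.6,-0.3,0],[0,0,0],0],
    [[-0.8,-0.43,0],[0,0,0.072],0],
    [[-1,-0.43,0],[0,0,0.072],0],
    [[-1,-0.43,0],[0,0,0.072],0],
    [[-1,-0.43,0],[0,0,0.072],0],
    [[-1,-0.43,0],[0,0,0.072],0]
  ]
}}

```text
time_s: 12.8
tcp_pos: [0.4967, -0.1835, 0.1849]
tcp_rot: [-0.0, 0.997, -0.075, 0.0]
contact_force: [-0.3, 0.2, 0.2]
finger_gap: 1.004
finger_force: 0.0
```

Request:
{"method": "carry_out", "body": {
  "series": [
    [[-0.2,0,0],[0,0,0],0],
    [[-0.46,0,0],[0,0,0],0],
    [[-0.46,0,0],[0,0,0],0],
    [[-0.46,0,0],[0,0,0],0],
    [[-0.46,0,0],[0,0,0],0],
    [[-0.46,0,0],[0,0,0],0],
    [[-0.46,0,0],[0,0,0],0],
    [[-0.46,0,0],[0,0,0],0]
  ]
}}

```text
time_s: 13.8
tcp_pos: [0.4506, -0.1765, 0.1851]
tcp_rot: [0.0, 0.997, -0.075, -0.0]
contact_force: [1.3, -0.7, 0.2]
finger_gap: 1.002
finger_force: 0.0
```

```bash
cat > look.py <<'E'
# usage: look.py thing x y yaw z picname : fit a module seen by the wrist camera, print the step to its grasp
import sys
from h import *
t,x,y,yaw,z,n=sys.argv[1],*map(float,sys.argv[2:6]),sys.argv[6]
c=imaging.camera_info("wrist");im=imaging.capture("wrist");cv2.imwrite(f"pics/{n}.png",im[:,:,::-1])
p,r=tcp();print("tcp",p.round(4),"gap",round(arm.read_state()["finger_gap"],3),"t",arm.read_state()["time_s"])
u=proj(c,[x,y,z])
for d in finder.masks_of(t,"wrist")[:4]:
    q=d["rect"]
    if q[0]-40<u[0]<q[2]+40 and q[1]-60<u[1]<q[3]+40:
        v,i=fit(c,d["region"],MOD,x,y,yaw,z);print(t,round(d["confidence"],2),np.round(q).tolist(),v,"iou",i,"step",step(p,r,[v[0],v[1],z+.085],down(v[2])))
E
python3 look.py mod_red .449 -.182 -8.6 0 red1
```

```text
tcp [ 0.4505 -0.1765  0.1851] gap 0.999 t 13.85
mod_red 0.67 [242.0, 118.0, 286.0, 219.0] [ 0.4475 -0.1826 -9.9303] iou 0.958 step (array([-0.021,  0.064,  1.001]), array([-0.   ,  0.   ,  0.022]))
```

View pics/red1.png

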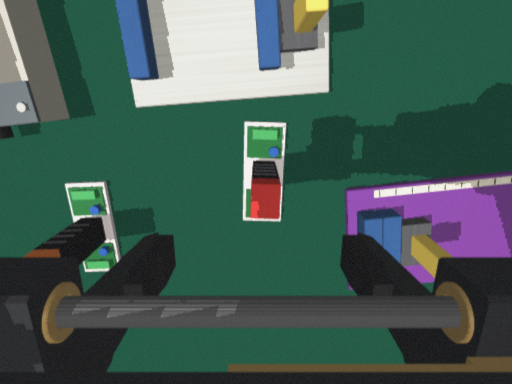

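The red module is at about (265,170), centred between the fingers, and its fit has an IoU of 0.96. Grasping it now.

Request:
{"method": "carry_out", "body": {
  "series": [
    [[-0.02,0.06,0.3],[0,0,0.022],0],
    [[-0.02,0.06,0.6],[0,0,0.022],0],
    [[-0.02,0.06,0.85],[0,0,0.022],0],
    [[-0.02,0.06,1],[0,0,0.022],0.3],
    [[-0.02,0.06,1],[0,0,0.022],0.6],
    [[-0.02,0.06,1],[0,0,0.022],1],
    [[-0.02,0.06,1],[0,0,0.022],1],
    [[-0.02,0.06,1],[0,0,0.022],1]
  ],
  "newtons": 45
}}

```text
time_s: 14.9
tcp_pos: [0.448, -0.1823, 0.0857]
tcp_rot: [0.0, 0.996, -0.086, 0.001]
contact_force: [-0.3, 1.2, -0.1]
finger_gap: 0.459
finger_force: 0.0
```

Request:
{"method": "carry_out", "body": {
  "series": [
    [[0,0,0],[0,0,0],1],
    [[0,0,0],[0,0,0],1],
    [[0,0,0],[0,0,0],1],
    [[0,0,0],[0,0,0],1],
    [[0,0,-0.3],[0,0,0],1],
    [[0,0,-0.6],[0,0,0],1],
    [[0,0,-0.8],[0,0,0],1],
    [[0,0,-1],[0,0,0],1]
  ]
}}

```text
time_s: 15.9
tcp_pos: [0.4469, -0.1819, 0.1853]
tcp_rot: [-0.0, 0.996, -0.086, -0.001]
contact_force: [0.6, -0.1, -3.8]
finger_gap: 0.268
finger_force: 45.0
```

Request:
{"method": "carry_out", "body": {
  "series": [
    [[0.2,-0.14,0],[0,0,-0.03],1],
    [[0.4,-0.28,0],[0,0,-0.06],1],
    [[0.6,-0.42,0],[0,0,-0.094],1],
    [[0.8,-0.56,0],[0,0,-0.094],1],
    [[1,-0.7,0],[0,0,-0.094],1],
    [[1,-0.7,0],[0,0,-0.094],1],
    [[1,-0.7,0],[0,0,-0.094],1],
    [[1,-0.7,0],[0,0,-0.094],1]
  ]
}}

```text
time_s: 16.9
tcp_pos: [0.5571, -0.1311, 0.1848]
tcp_rot: [0.0, 0.999, -0.038, -0.001]
contact_force: [-0.1, -0.2, -2.6]
finger_gap: 0.269
finger_force: 45.0
```

Run:
```python
from h import *
p,r=tcp();s=arm.read_state();print(p.round(4),s["finger_gap"],s["finger_force"])
print(step(p,r,[.5977,-.1359,.099],down(-4.25)))
```

```text
[ 0.5571 -0.1311  0.1848] 0.26895353477006445 44.987783432006836
(array([0.409, 0.017, 0.857]), array([ 0.   ,  0.001, -0.001]))
```

Request:
{"method": "carry_out", "body": {
  "series": [
    [[0.2,0.02,0],[0,0,0],1],
    [[0.41,0.02,0],[0,0,0],1],
    [[0.41,0.02,0.3],[0,0,0],1],
    [[0.41,0.02,0.6],[0,0,0],1],
    [[0.41,0.02,0.8],[0,0,0],1],
    [[0.41,0.02,0.85],[0,0,0],1],
    [[0.41,0.02,0.86],[0,0,0],1],
    [[0.41,0.02,0.86],[0,0,0],1]
  ]
}}

```text
time_s: 17.9
tcp_pos: [0.5997, -0.1356, 0.1002]
tcp_rot: [0.0, 0.999, -0.037, 0.001]
contact_force: [-1.0, -0.7, -3.6]
finger_gap: 0.265
finger_force: 45.0
```

Request:
{"method": "carry_out", "body": {
  "series": [
    [[0,0,0],[0,0,0],0.4],
    [[0,0,0],[0,0,0],0],
    [[0,0,0],[0,0,0],0],
    [[0,0,0],[0,0,0],0],
    [[0,0,0],[0,0,0],0],
    [[0,0,-0.3],[0,0,0],0],
    [[0,0,-0.6],[0,0,0],0],
    [[0,0,-0.9],[0,0,0],0]
  ]
}}

```text
time_s: 18.9
tcp_pos: [0.5988, -0.1354, 0.19]
tcp_rot: [-0.0, 0.999, -0.037, -0.0]
contact_force: [0.2, -0.4, 0.6]
finger_gap: 0.996
finger_force: 0.0
```

```bash
python3 look.py mod_red .5977 -.1359 -4.25 .012 red2
python3 - <<'E'
from h import *
p,r=tcp();G=R.from_euler("z",-4.25,degrees=True)
q=np.array([.5955,-.1658,0])+G.apply([.0021,-.0704,.085]);print(q,step(p,r,q,down(-4.25)))
E
```

```text
tcp [ 0.6012 -0.1358  0.1942] gap 1.001 t 18.95
mod_red 0.66 [236.0, 116.0, 281.0, 220.0] [ 0.5996 -0.1358 -4.63  ] iou 0.944 step (array([-0.021,  0.   ,  0.972]), array([ 0.001, -0.006,  0.006]))
[ 0.59237699 -0.23616204  0.085     ] (array([-0.019,  1.007,  1.075]), array([ 0.001, -0.006, -0.   ]))
```

View pics/red2.png

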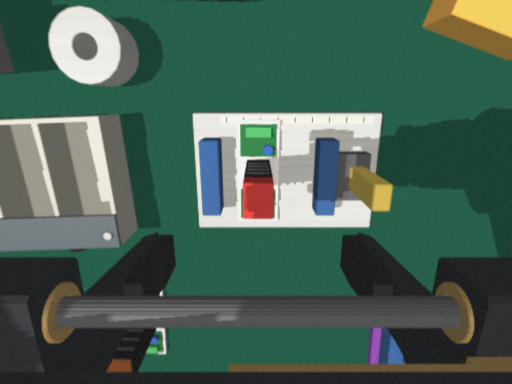

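Red stands on the bed at (0.600, -0.136), between the jaws at columns 210 and 325. Now I go to the post and push.

Request:
{"method": "carry_out", "body": {
  "series": [
    [[0,0.3,0],[0,0,0],0],
    [[0,0.6,0],[0,0,0],0],
    [[-0.01,0.8,0],[0,0,0],0],
    [[-0.01,1,0],[0,0,0],0],
    [[-0.01,1,0],[0,0,0],0],
    [[-0.01,1,0.3],[0,0,0],0],
    [[-0.01,1,0.6],[0,0,0],0],
    [[-0.01,1,0.6],[0,0,0],0]
  ]
}}

```text
time_s: 20.0
tcp_pos: [0.589, -0.233, 0.127]
tcp_rot: [-0.001, 0.999, -0.036, -0.002]
contact_force: [1.2, 0.1, 0.6]
finger_gap: 0.999
finger_force: 0.0
```

Request:
{"method": "carry_out", "body": {
  "series": [
    [[0,0,0.25],[0,0,0],0],
    [[0,0,0.45],[0,0,0],0.3],
    [[0,0,0.45],[0,0,0],1],
    [[0,0,0.45],[0,0,0],1],
    [[0,0,0.45],[0,0,0],1],
    [[0,0,0.45],[0,0,0],1],
    [[0,0,0.45],[0,0,0],1],
    [[0,0,0.45],[0,0,0],1]
  ]
}}

```text
time_s: 21.0
tcp_pos: [0.5905, -0.2353, 0.0842]
tcp_rot: [0.0, 0.999, -0.037, 0.0]
contact_force: [-0.9, -2.0, -0.1]
finger_gap: 0.228
finger_force: 0.8
```

Request:
{"method": "carry_out", "body": {
  "series": [
    [[0,0,0],[0,0,0],1],
    [[0,0,0],[0,0,0],1],
    [[0,0,0],[0,0,0],1],
    [[0,-0.1,0],[0,0,0],1],
    [[0,-0.2,0],[0,0,0],1],
    [[0,-0.3,0],[0,0,0],1],
    [[0,-0.4,0],[0,0,0],1],
    [[0,-0.48,0],[0,0,0],1]
  ]
}}

```text
time_s: 22.0
tcp_pos: [0.5941, -0.1871, 0.0842]
tcp_rot: [0.0, 0.999, -0.037, 0.0]
contact_force: [-0.5, -4.7, 3.1]
finger_gap: 0.172
finger_force: 45.0
```

Request:
{"method": "carry_out", "body": {
  "series": [
    [[0,-0.03,0],[0,0,0],1],
    [[0,-0.05,0],[0,0,0],1],
    [[0,-0.07,0],[0,0,0],1],
    [[0,-0.08,0],[0,0,0],1],
    [[0,-0.09,0],[0,0,0],1],
    [[0,-0.1,0],[0,0,0],1],
    [[0,-0.1,0],[0,0,0],1],
    [[0,-0.1,0],[0,0,0],1]
  ]
}}

```text
time_s: 23.0
tcp_pos: [0.5944, -0.1822, 0.0843]
tcp_rot: [0.003, 0.999, -0.039, 0.0]
contact_force: [-0.3, -13.0, 1.1]
finger_gap: 0.176
finger_force: 45.0
```

Pressed with about 13 N at a gap of about 44 mm. Opening again, then a look at the housing.

Request:
{"method": "carry_out", "body": {
  "series": [
    [[0,0.1,0],[0,0,0],1],
    [[0,0.2,0],[0,0,0],1],
    [[0,0.3,0],[0,0,0],1],
    [[0,0.4,0],[0,0,0],1],
    [[0,0.5,0],[0,0,0],1],
    [[0,0.57,0],[0,0,0],1],
    [[0,0.57,0],[0,0,0],1],
    [[0,0.57,0],[0,0,0],1]
  ]
}}

```text
time_s: 24.0
tcp_pos: [0.5906, -0.2335, 0.0842]
tcp_rot: [-0.0, 0.999, -0.037, -0.0]
contact_force: [-2.0, -0.4, 4.8]
finger_gap: 0.169
finger_force: 45.0
```

Request:
{"method": "carry_out", "body": {
  "series": [
    [[0,0,0],[0,0,0],0],
    [[0,0,0],[0,0,0],0],
    [[0,0,0],[0,0,0],0],
    [[0,0,-0.3],[0,0,0],0],
    [[0,0,-0.6],[0,0,0],0],
    [[0,0,-0.8],[0,0,0],0],
    [[0,0,-1],[0,0,0],0],
    [[0,0,-1],[0,0,0],0]
  ]
}}

```text
time_s: 25.0
tcp_pos: [0.5914, -0.2344, 0.1855]
tcp_rot: [0.0, 0.999, -0.037, 0.001]
contact_force: [0.2, 0.6, -0.3]
finger_gap: 0.998
finger_force: 0.0
```

Request:
{"method": "carry_out", "body": {
  "series": [
    [[0,-0.3,-0.3],[0,0,0],0],
    [[0,-0.6,-0.6],[0,0,0],0],
    [[0,-0.8,-0.8],[0,0,0],0],
    [[0,-1,-1],[0,0,0],0],
    [[0,-1,-1],[0,0,0],0],
    [[0,-1,-1],[0,0,0],0],
    [[0,-1,-1],[0,0,0],0],
    [[0,-1,-1],[0,0,0],0]
  ]
}}

```text
time_s: 26.0
tcp_pos: [0.5975, -0.1352, 0.2833]
tcp_rot: [0.0, 0.999, -0.038, -0.001]
contact_force: [-0.0, -0.3, -0.8]
finger_gap: 1.003
finger_force: 0.0
```

Request:
{"method": "carry_out", "body": {
  "series": [
    [[0,-0.3,0],[0,0,0],0],
    [[0,-0.6,0],[0,0,0],0],
    [[0,-0.8,0],[0,0,0],0],
    [[0,-1,0],[0,0,0],0],
    [[0,-1,0],[0,0,0],0],
    [[0,-1,0],[0,0,0],0],
    [[0,-1,0],[0,0,0],0],
    [[0,-1,0],[0,0,0],0]
  ]
}}

```text
time_s: 27.0
tcp_pos: [0.6053, -0.0356, 0.2841]
tcp_rot: [0.0, 0.999, -0.038, -0.0]
contact_force: [-0.4, -0.6, 0.7]
finger_gap: 1.006
finger_force: 0.0
```

Request:
{"method": "carry_out", "body": {
  "series": [
    [[0,-0.3,0],[0,0,0],0],
    [[0,-0.6,0],[0,0,0],0],
    [[0,-0.8,0],[0,0,0],0],
    [[0,-1,0],[0,0,0],0],
    [[0,-1,0],[0,0,0],0],
    [[0,-1,0],[0,0,0],0],
    [[0,-1,0],[0,0,0],0],
    [[0,-1,0],[0,0,0],0]
  ]
}}

```text
time_s: 28.0
tcp_pos: [0.6129, 0.0642, 0.2841]
tcp_rot: [0.0, 0.999, -0.038, 0.0]
contact_force: [-0.2, 0.4, 0.1]
finger_gap: 1.002
finger_force: 0.0
```

Run:
```python
from h import *
import pickle
c=imaging.camera_info("wrist"); im=imaging.capture("wrist"); cv2.imwrite("pics/w2.png",im[:,:,::-1]); pickle.dump((c,im),open("w2.pkl","wb"))
print(tcp()[0])
for t,parts,g in [("housing",HOU,(.613,.132,0)),("mod_orange",MOD,(.45,.045,5)),("mod_white1",MOD,(.45,.205,0)),("mod_red",MOD,(.6,-.118,-4))]:
    u=proj(c,[g[0],g[1],.012*(t=="mod_red")])
    for d in finder.masks_of(t,"wrist")[:4]:
        r=d["rect"]
        if r[0]-5<u[0]<r[2]+5 and r[1]-5<u[1]<r[3]+5: print(t,round(d["confidence"],2),np.round(r).tolist(),fit(c,d["region"],parts,*g,.012*(t=="mod_red")))
```

```text
[0.61287109 0.06438156 0.2841137 ]
housing 0.95 [105.0, 109.0, 298.0, 227.0] (array([ 0.6092,  0.1324, -2.1842]), np.float64(0.966))
mod_orange 0.59 [273.0, 241.0, 309.0, 294.0] (array([ 0.4134,  0.025 , -2.3624]), np.float64(0.562))
mod_white1 0.74 [158.0, 227.0, 194.0, 293.0] (array([  0.4503,   0.1982, -20.1717]), np.float64(0.517))
mod_red 0.55 [367.0, 112.0, 441.0, 194.0] (array([ 0.6018, -0.1184, -4.5392]), np.float64(0.844))
mod_red 0.23 [348.0, 108.0, 512.0, 201.0] (array([ 0.5888, -0.0848, -3.3864]), np.float64(0.217))
```

View pics/w2.png

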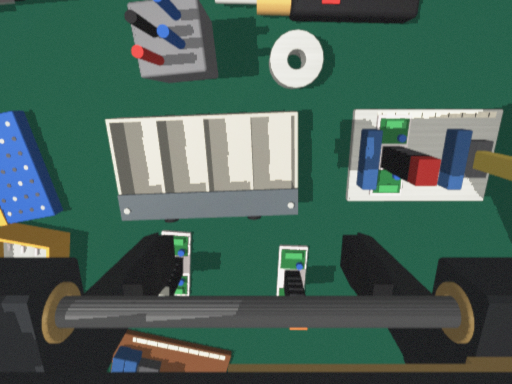

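The housing top rim has corners near (107,120), (298,112), (298,215) and (122,220). Red stands against the fixed jaw at (395,160). I'll cross-check the housing fit against the rim.

Run:
```python
from h import *
import pickle
c,im=pickle.load(open("w2.pkl","rb"))
print([onz(c,u,z)[:2].round(4).tolist() for u,z in [((107,120),.046),((298,112),.046),((298,215),.05),((122,220),.05)]])
o=im.copy(); G=R.from_euler("z",-2.18,degrees=True)
for y in(-.12,-.116,-.061,-.057,-.002,.002,.057,.061,.116,.12):
    a,b=[tuple(np.int32(np.round(proj(c,G.apply([x,y,.046 ])+[.6092,.1324,0])*8))) for x in(-.031,.067)]
    cv2.line(o,a,b,(255,0,0),1,cv2.LINE_AA,3)
for x,z in((-.067,.05),(-.031,.05),(.063,.046),(.067,.046)):
    a,b=[tuple(np.int32(np.round(proj(c,G.apply([x,y,z])+[.6092,.1324,0])*8))) for y in(-.12,.12)]
    cv2.line(o,a,b,(255,0,0),1,cv2.LINE_AA,3)
cv2.imwrite("pics/hov.png",cv2.resize(o[95:240,90:315],None,fx=3.5,fy=3.5,interpolation=cv2.INTER_CUBIC)[:,:,::-1])
```

```text
[[0.6794, 0.2474], [0.671, 0.0094], [0.5364, 0.0149], [0.5472, 0.2541]]
```

View pics/hov.png

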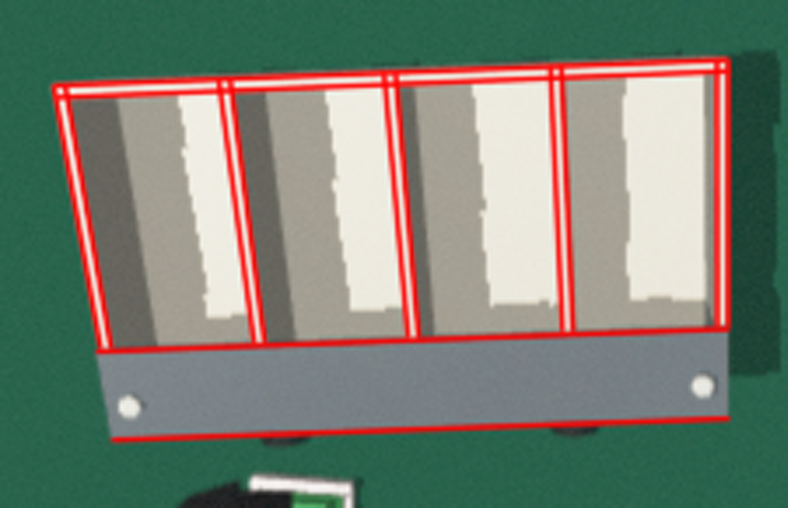

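Overlay matches exactly: housing (0.6092, 0.1324), yaw -2.18°. Back to red to pick it.

Request:
{"method": "carry_out", "body": {
  "series": [
    [[0,0.3,0],[0,0,0],0],
    [[0,0.6,0],[0,0,0],0],
    [[0,0.9,0],[0,0,0],0],
    [[0.03,0.92,0],[0,0,0],0],
    [[0.03,0.92,0],[0,0,0],0],
    [[0.03,0.92,0],[0,0,0],0],
    [[0.03,0.92,0],[0,0,0],0],
    [[0.03,0.92,0],[0,0,0],0]
  ]
}}

```text
time_s: 29.25
tcp_pos: [0.609, -0.0263, 0.2841]
tcp_rot: [-0.0, 0.999, -0.037, -0.0]
contact_force: [-0.2, -0.1, 0.7]
finger_gap: 1.004
finger_force: 0.0
```

Request:
{"method": "carry_out", "body": {
  "series": [
    [[0,0.3,0],[0,0,0],0],
    [[0,0.6,0.2],[0,0,0],0],
    [[0,0.92,0.5],[0,0,0],0],
    [[0,0.92,0.8],[0,0,0],0],
    [[0,0.92,0.9],[0,0,0],0],
    [[0,0.92,0.9],[0,0,0],0],
    [[0,0.92,0.9],[0,0,0],0],
    [[0,0.92,0.9],[0,0,0],0]
  ]
}}

```text
time_s: 30.25
tcp_pos: [0.6029, -0.1184, 0.1953]
tcp_rot: [0.0, 0.999, -0.037, 0.001]
contact_force: [0.5, 0.1, -0.1]
finger_gap: 1.002
finger_force: 0.0
```

```bash
python3 look.py mod_red .6025 -.1183 -4.25 .012 red3
```

```text
tcp [ 0.6028 -0.1185  0.1951] gap 1.0 t 30.3
mod_red 0.58 [236.0, 118.0, 280.0, 223.0] [ 0.6016 -0.119  -4.0495] iou 0.957 step (array([-0.013,  0.006,  0.981]), array([ 0.   , -0.002, -0.003]))
```

Request:
{"method": "carry_out", "body": {
  "series": [
    [[-0.01,0.01,0.3],[0,0,0],0],
    [[-0.01,0.01,0.6],[0,0,0],0.2],
    [[-0.01,0.01,0.85],[0,0,0],0.4],
    [[-0.01,0.01,0.98],[0,0,0],0.5],
    [[-0.01,0.01,0.98],[0,0,0],1],
    [[-0.01,0.01,0.98],[0,0,0],1],
    [[-0.01,0.01,0.98],[0,0,0],1],
    [[-0.01,0.01,0.98],[0,0,0],1]
  ]
}}

```text
time_s: 31.35
tcp_pos: [0.6017, -0.1194, 0.0969]
tcp_rot: [-0.0, 0.999, -0.037, 0.001]
contact_force: [-0.1, 1.0, 1.8]
finger_gap: 0.265
finger_force: 45.0
```

Request:
{"method": "carry_out", "body": {
  "series": [
    [[0,0,0],[0,0,0],1],
    [[0,0,0],[0,0,0],1],
    [[0,0,-0.3],[0,0,0],1],
    [[0,0,-0.6],[0,0,0],1],
    [[0,0,-0.8],[0,0,0],1],
    [[0,0,-1],[0,0,0],1],
    [[0,0,-1],[0,0,0],1],
    [[0,0,-1],[0,0,0],1]
  ]
}}

```text
time_s: 32.35
tcp_pos: [0.6001, -0.1196, 0.1948]
tcp_rot: [-0.0, 0.999, -0.037, -0.001]
contact_force: [-0.8, -0.3, -2.4]
finger_gap: 0.266
finger_force: 45.0
```

Request:
{"method": "carry_out", "body": {
  "series": [
    [[0,-0.3,0],[0,0,0],1],
    [[0,-0.6,0],[0,0,0],1],
    [[0,-0.8,0],[0,0,0],1],
    [[0,-1,0],[0,0,0],1],
    [[0,-1,0],[0,0,0],1],
    [[0,-1,0],[0,0,0],1],
    [[0,-1,0],[0,0,0],1],
    [[0,-1,0],[0,0,0],1]
  ]
}}

```text
time_s: 33.35
tcp_pos: [0.6085, -0.0209, 0.1961]
tcp_rot: [0.0, 0.999, -0.038, 0.0]
contact_force: [-0.4, -0.3, -3.9]
finger_gap: 0.266
finger_force: 45.0
```

```bash
cat > ins.py <<'E'
# usage: ins.py bay dx [stage]: steps for insertion; dx = module x minus tcp x in grasp (tool x), m
import sys
from h import *
bay=int(sys.argv[1]);dx=float(sys.argv[2]);k=int(sys.argv[3]) if len(sys.argv)>3 else 0
H=R.from_euler("z",-2.18,degrees=True);y=-.0885+.059*bay
def pose(ox,oz,th):
    T=R.from_euler("y",-th,degrees=True)
    return H.apply(np.array([ox,y,oz])+T.apply([-dx,0,.085]))+[.6092,.1324,0],H*T*R.from_euler("x",180,degrees=True)
W=[(.031,.095,25),(.031,.042,25),(.002,.042,25),(.002,.0325,19),(.002,.0225,13),(.002,.013,6.5),(.002,.0045,0)]
p,r=tcp();s=arm.read_state();print("tcp",p.round(4),"gap",round(s["finger_gap"],3),s["finger_force"],"t",s["time_s"],"force",np.round(s["contact_force"],1))
print("from now to stage",k,pose(*W[k])[0].round(4),*step(p,r,*pose(*W[k])))
a=pose(*W[k])
for w in W[k+1:]: print(w,*step(*a,*pose(*w)))
E
python3 ins.py 0 0
```

```text
tcp [ 0.6085 -0.0209  0.1961] gap 0.266 44.98484194278717 t 33.35 force [-0.4 -0.3 -3.9]
from now to stage 0 [0.6009 0.0442 0.172 ] [-0.125 -0.643  0.24 ] [ 0.008  0.417 -0.035]
(0.031, 0.042, 25) [-0.224 -0.     0.48 ] [0. 0. 0.]
(0.002, 0.042, 25) [-0.487 -0.     0.358] [0. 0. 0.]
(0.002, 0.0325, 19) [-0.438  0.     0.449] [ 0.  -0.1 -0. ]
(0.002, 0.0225, 13) [-0.393 -0.     0.553] [ 0.  -0.2 -0. ]
(0.002, 0.013, 6.5) [-0.34  -0.     0.665] [ 0.    -0.308 -0.   ]
(0.002, 0.0045, 0) [-0.286 -0.     0.777] [-0.    -0.417 -0.   ]
```

Request:
{"method": "carry_out", "body": {
  "series": [
    [[0,-0.3,0],[0,0,0],1],
    [[-0.05,-0.5,0],[0,0.1,-0.035],1],
    [[-0.1,-0.64,0.1],[0,0.25,-0.035],1],
    [[-0.12,-0.64,0.24],[0,0.417,-0.035],1],
    [[-0.12,-0.64,0.24],[0.008,0.417,-0.035],1],
    [[-0.12,-0.64,0.24],[0.008,0.417,-0.035],1],
    [[-0.12,-0.64,0.24],[0.008,0.417,-0.035],1],
    [[-0.12,-0.64,0.24],[0.008,0.417,-0.035],1]
  ]
}}

```text
time_s: 34.35
tcp_pos: [0.6029, 0.0443, 0.1729]
tcp_rot: [0.004, 0.976, -0.019, 0.217]
contact_force: [1.1, 0.1, -3.2]
finger_gap: 0.266
finger_force: 45.0
```

```bash
python3 ins.py 0 0 0; python3 -c "
from h import *
cv2.imwrite('pics/i0.png',imaging.capture('side')[100:340,60:380,::-1].repeat(2,0).repeat(2,1))"
```

```text
tcp [0.6029 0.0443 0.1729] gap 0.266 44.99370753765106 t 34.35 force [ 1.1  0.1 -3.2]
from now to stage 0 [0.6009 0.0442 0.172 ] [-0.021  0.002 -0.   ] [-0.    -0.001 -0.001]
(0.031, 0.042, 25) [-0.224 -0.     0.48 ] [0. 0. 0.]
(0.002, 0.042, 25) [-0.487 -0.     0.358] [0. 0. 0.]
(0.002, 0.0325, 19) [-0.438  0.     0.449] [ 0.  -0.1 -0. ]
(0.002, 0.0225, 13) [-0.393 -0.     0.553] [ 0.  -0.2 -0. ]
(0.002, 0.013, 6.5) [-0.34  -0.     0.665] [ 0.    -0.308 -0.   ]
(0.002, 0.0045, 0) [-0.286 -0.     0.777] [-0.    -0.417 -0.   ]
```

View pics/i0.png

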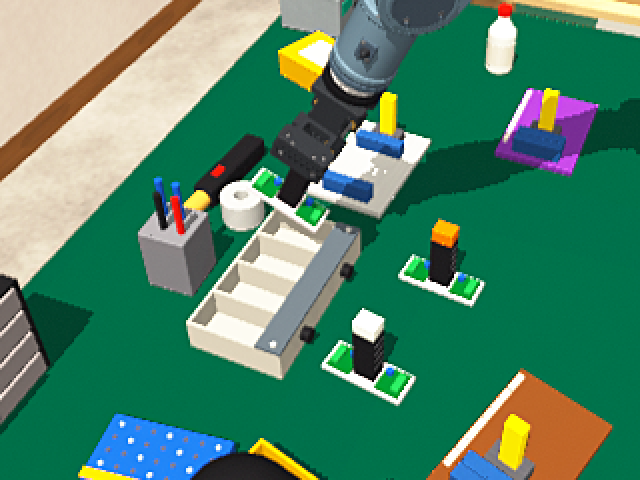

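The red module is tilted with its near end down above bay 0 (near (290,200) in this crop). Descend and slide, then level.

Request:
{"method": "carry_out", "body": {
  "series": [
    [[-0.08,0,0.16],[0,0,0],1],
    [[-0.15,0,0.32],[0,0,0],1],
    [[-0.22,0,0.48],[0,0,0],1],
    [[-0.22,0,0.48],[0,0,0],1],
    [[-0.3,0,0.45],[0,0,0],1],
    [[-0.4,0,0.4],[0,0,0],1],
    [[-0.5,0,0.36],[0,0,0],1],
    [[-0.5,0,0.36],[0,0,0],1]
  ]
}}

```text
time_s: 35.4
tcp_pos: [0.5717, 0.0458, 0.1198]
tcp_rot: [0.004, 0.976, -0.018, 0.216]
contact_force: [0.3, -0.3, -2.8]
finger_gap: 0.265
finger_force: 45.0
```

```bash
python3 ins.py 0 0 2
```

```text
tcp [0.5717 0.0458 0.1198] gap 0.265 44.99387562274933 t 35.4 force [ 0.3 -0.3 -2.8]
from now to stage 2 [0.5719 0.0453 0.119 ] [-0.001  0.005  0.008] [-0.     0.     0.001]
(0.002, 0.0325, 19) [0.049 0.    0.091] [ 0.  -0.1 -0. ]
(0.002, 0.0225, 13) [0.094 0.    0.195] [ 0.  -0.2 -0. ]
(0.002, 0.013, 6.5) [0.147 0.    0.307] [ 0.    -0.308 -0.   ]
(0.002, 0.0045, 0) [0.201 0.    0.42 ] [-0.    -0.417 -0.   ]
```

Request:
{"method": "carry_out", "body": {
  "series": [
    [[0.05,0,0.1],[0,-0.1,0],1],
    [[0.07,0,0.15],[0,-0.15,0],1],
    [[0.095,0,0.2],[0,-0.2,0],1],
    [[0.12,0,0.25],[0,-0.26,0],1],
    [[0.15,0,0.31],[0,-0.31,0],1],
    [[0.175,0,0.37],[0,-0.37,0],1],
    [[0.2,0,0.43],[0,-0.417,0],1],
    [[0.2,0,0.43],[0,-0.417,0],1]
  ]
}}

```text
time_s: 36.4
tcp_pos: [0.609, 0.0454, 0.0898]
tcp_rot: [-0.002, 1.0, -0.019, -0.001]
contact_force: [-3.7, -0.7, 5.9]
finger_gap: 0.267
finger_force: 45.0
```

```bash
python3 ins.py 0 0 6
```

```text
tcp [0.609  0.0454 0.0898] gap 0.267 45.00355303287506 t 36.4 force [-3.7 -0.7  5.9]
from now to stage 6 [0.6078 0.0439 0.0895] [-0.011  0.016  0.003] [-0.003  0.002  0.001]
```

Seated (6 N up). Release, rise, go to orange.

Request:
{"method": "carry_out", "body": {
  "series": [
    [[0,0,0],[0,0,0],0.5],
    [[0,0,0],[0,0,0],0.5],
    [[0,0,0],[0,0,0],0.5],
    [[0,0,0],[0,0,0],0.5],
    [[0,0,-0.3],[0,0,0],0.5],
    [[0,0,-0.6],[0,0,0],0.5],
    [[0,0,-1],[0,0,0],0],
    [[0,0,-1],[0,0,0],0]
  ]
}}

```text
time_s: 37.4
tcp_pos: [0.6099, 0.0452, 0.1916]
tcp_rot: [-0.001, 1.0, -0.019, 0.002]
contact_force: [-0.4, 0.2, 0.5]
finger_gap: 0.704
finger_force: 0.0
```

Request:
{"method": "carry_out", "body": {
  "series": [
    [[-0.2,0,0],[0,0,0],0],
    [[-0.4,0,0],[0,0,0],0],
    [[-0.6,0,0],[0,0,0],0],
    [[-0.8,0,0],[0,0,0],0],
    [[-1,0,0],[0,0,0],0],
    [[-1,0,0],[0,0,0],0],
    [[-1,0,0],[0,0,0],0],
    [[-1,0,0],[0,0,0],0]
  ]
}}

```text
time_s: 38.4
tcp_pos: [0.5087, 0.0483, 0.1884]
tcp_rot: [-0.0, 1.0, -0.019, -0.0]
contact_force: [0.7, -0.9, -0.5]
finger_gap: 0.999
finger_force: 0.0
```

Request:
{"method": "carry_out", "body": {
  "series": [
    [[-0.2,0,0],[0,0,0],0],
    [[-0.4,0,0],[0,0,0],0],
    [[-0.55,0,0],[0,0,0],0],
    [[-0.55,0,0],[0,0,0],0],
    [[-0.55,0,0],[0,0,0],0],
    [[-0.55,0,0],[0,0,0],0],
    [[-0.55,0,0],[0,0,0],0],
    [[-0.55,0,0],[0,0,0],0]
  ]
}}

```text
time_s: 39.4
tcp_pos: [0.4531, 0.0504, 0.1885]
tcp_rot: [-0.0, 1.0, -0.019, -0.001]
contact_force: [-0.1, -0.1, -0.5]
finger_gap: 0.994
finger_force: 0.0
```

```bash
python3 look.py mod_orange .45 .045 0 0 or1
```

```text
tcp [0.4531 0.0504 0.1886] gap 0.996 t 39.45
mod_orange 0.84 [255.0, 153.0, 305.0, 261.0] [ 0.4121  0.0252 -5.5155] iou 0.938 step (array([-0.399,  0.267,  1.036]), array([-0.   ,  0.001,  0.057]))
```

View pics/or1.png

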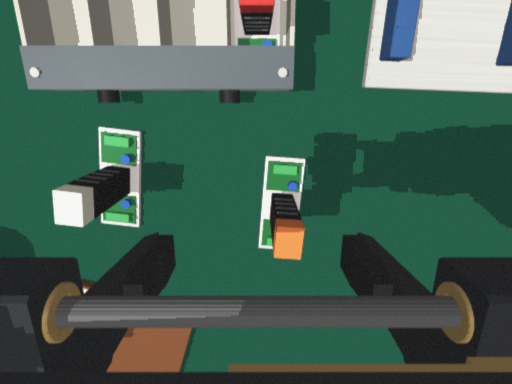

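Orange was knocked to (0.412, 0.025), now seen at (285,215). Red sits in bay 0 (top at (258,5)) and white is at (110,180). Grasping orange.

Request:
{"method": "carry_out", "body": {
  "series": [
    [[-0.2,0.13,0],[0,0,0.057],0],
    [[-0.4,0.27,0],[0,0,0.057],0],
    [[-0.4,0.27,0.3],[0,0,0.057],0],
    [[-0.4,0.27,0.6],[0,0,0.057],0],
    [[-0.4,0.27,0.8],[0,0,0.057],0],
    [[-0.4,0.27,1],[0,0,0.057],0],
    [[-0.4,0.27,1],[0,0,0.057],0],
    [[-0.4,0.27,1],[0,0,0.057],0]
  ]
}}

```text
time_s: 40.5
tcp_pos: [0.4123, 0.025, 0.0892]
tcp_rot: [-0.0, 0.999, -0.048, -0.0]
contact_force: [0.4, 0.6, 0.4]
finger_gap: 0.999
finger_force: 0.0
```

Request:
{"method": "carry_out", "body": {
  "series": [
    [[0,0,0.03],[0,0,0],0.5],
    [[0,0,0.03],[0,0,0],1],
    [[0,0,0.03],[0,0,0],1],
    [[0,0,0.03],[0,0,0],1],
    [[0,0,0.03],[0,0,0],1],
    [[0,0,0.03],[0,0,0],1],
    [[0,0,0.03],[0,0,0],1],
    [[0,0,0.03],[0,0,0],1]
  ]
}}

```text
time_s: 41.5
tcp_pos: [0.4118, 0.0249, 0.0856]
tcp_rot: [-0.0, 0.999, -0.048, -0.001]
contact_force: [-0.4, -0.1, -0.5]
finger_gap: 0.268
finger_force: 45.0
```

Request:
{"method": "carry_out", "body": {
  "series": [
    [[0,0,0.03],[0,0,0],1],
    [[0,0,0.03],[0,0,0],1],
    [[0,0,0.03],[0,0,0],1],
    [[0,0,-0.2],[0,0,0],1],
    [[0,0,-0.5],[0,0,0],1],
    [[0,0,-0.8],[0,0,0],1],
    [[0,0,-1],[0,0,0],1],
    [[0,0,-1],[0,0,0],1]
  ]
}}

```text
time_s: 42.5
tcp_pos: [0.4125, 0.0246, 0.1863]
tcp_rot: [0.0, 0.999, -0.049, 0.001]
contact_force: [0.0, -0.3, -4.5]
finger_gap: 0.266
finger_force: 45.0
```

Run:
```python
from h import *
p,r=tcp();s=arm.read_state();print(p.round(4),s["finger_gap"],s["finger_force"])
q=np.array([.5,-.05,.185]); print(step(p,r,q,down(-4.25)),step(q,down(-4.25),[.5977,-.1359,.185],down(-4.25)))
```

```text
[0.4125 0.0246 0.1863] 0.26556316686360665 44.97640907764435
(array([0.943, 0.658, 0.014]), array([ 0.   , -0.001, -0.022])) (array([1.038, 0.784, 0.   ]), array([0., 0., 0.]))
```

Request:
{"method": "carry_out", "body": {
  "series": [
    [[0.2,0.14,0],[0,0,0],1],
    [[0.4,0.28,0],[0,0,-0.022],1],
    [[0.6,0.42,0],[0,0,-0.022],1],
    [[0.8,0.56,0],[0,0,-0.022],1],
    [[0.94,0.66,0],[0,0,-0.022],1],
    [[0.94,0.66,0],[0,0,-0.022],1],
    [[0.94,0.66,0],[0,0,-0.022],1],
    [[0.94,0.66,0],[0,0,-0.022],1]
  ]
}}

```text
time_s: 43.5
tcp_pos: [0.4985, -0.0492, 0.1855]
tcp_rot: [-0.0, 0.999, -0.036, -0.001]
contact_force: [0.4, -0.9, -3.3]
finger_gap: 0.265
finger_force: 45.0
```

Request:
{"method": "carry_out", "body": {
  "series": [
    [[0.2,0.16,0],[0,0,0],1],
    [[0.4,0.32,0],[0,0,0],1],
    [[0.6,0.48,0],[0,0,0],1],
    [[0.8,0.64,0],[0,0,0],1],
    [[1,0.78,0],[0,0,0],1],
    [[1,0.78,0],[0,0,0],1],
    [[1,0.78,0],[0,0,0],1],
    [[1,0.78,0],[0,0,0],1]
  ]
}}

```text
time_s: 44.5
tcp_pos: [0.5926, -0.1341, 0.1855]
tcp_rot: [-0.0, 0.999, -0.036, -0.001]
contact_force: [-0.4, 0.6, -3.7]
finger_gap: 0.269
finger_force: 45.0
```

Run:
```python
from h import *
p,r=tcp();s=arm.read_state();print(p.round(4),s["finger_gap"],s["finger_force"])
print(step(p,r,[.5977,-.1359,.099],down(-4.25)))
```

```text
[ 0.5926 -0.1341  0.1855] 0.26916540002570005 44.97656464576721
(array([0.054, 0.014, 0.865]), array([-0.   ,  0.002,  0.002]))
```

Request:
{"method": "carry_out", "body": {
  "series": [
    [[0.05,0.01,0.2],[0,0,0],1],
    [[0.05,0.01,0.4],[0,0,0],1],
    [[0.05,0.01,0.6],[0,0,0],1],
    [[0.05,0.01,0.75],[0,0,0],1],
    [[0.05,0.01,0.82],[0,0,0],1],
    [[0.05,0.01,0.86],[0,0,0],1],
    [[0.05,0.01,0.87],[0,0,0],1],
    [[0.05,0.01,0.87],[0,0,0],1]
  ]
}}

```text
time_s: 45.5
tcp_pos: [0.5984, -0.1365, 0.0989]
tcp_rot: [0.0, 0.999, -0.037, -0.0]
contact_force: [1.2, -0.1, -3.1]
finger_gap: 0.266
finger_force: 45.0
```

Request:
{"method": "carry_out", "body": {
  "series": [
    [[0,0,0],[0,0,0],0.4],
    [[0,0,0],[0,0,0],0],
    [[0,0,0],[0,0,0],0],
    [[0,0,0],[0,0,0],0],
    [[0,0,0],[0,0,0],0],
    [[0,0,-0.3],[0,0,0],0],
    [[0,0,-0.6],[0,0,0],0],
    [[0,0,-0.9],[0,0,0],0]
  ]
}}

```text
time_s: 46.5
tcp_pos: [0.598, -0.1364, 0.1893]
tcp_rot: [-0.0, 0.999, -0.037, -0.001]
contact_force: [-0.4, -0.1, 0.3]
finger_gap: 1.0
finger_force: 0.0
```

```bash
python3 look.py mod_orange .5977 -.1359 -4.25 .012 or2
python3 - <<'E'
from h import *
p,r=tcp();G=R.from_euler("z",-4.25,degrees=True)
q=np.array([.5955,-.1658,0])+G.apply([.0021,-.069,.085]);print(q,step(p,r,q,down(-4.25)))
E
```

```text
tcp [ 0.6003 -0.1365  0.1935] gap 1.001 t 46.55
mod_orange 0.77 [237.0, 121.0, 280.0, 224.0] [ 0.5967 -0.1362 -4.4923] iou 0.948 step (array([-0.041, -0.   ,  0.964]), array([ 0.   , -0.004,  0.005]))
[ 0.59248074 -0.23476589  0.085     ] (array([-0.01 ,  0.985,  1.069]), array([ 0.001, -0.004,  0.   ]))
```

Standing. Same jaw sequence as before.

Request:
{"method": "carry_out", "body": {
  "series": [
    [[0,0.3,0],[0,0,0],0],
    [[0,0.6,0],[0,0,0],0],
    [[0,0.8,0],[0,0,0],0],
    [[0,0.98,0],[0,0,0],0],
    [[0,0.98,0],[0,0,0],0],
    [[0,0.98,0.3],[0,0,0],0],
    [[0,0.98,0.6],[0,0,0],0],
    [[0,0.98,0.6],[0,0,0],0]
  ]
}}

```text
time_s: 47.6
tcp_pos: [0.5894, -0.2322, 0.1264]
tcp_rot: [-0.001, 0.999, -0.036, -0.003]
contact_force: [0.6, 0.2, 0.6]
finger_gap: 1.001
finger_force: 0.0
```

Request:
{"method": "carry_out", "body": {
  "series": [
    [[0,0,0.25],[0,0,0],0],
    [[0,0,0.45],[0,0,0],0.3],
    [[0,0,0.45],[0,0,0],1],
    [[0,0,0.45],[0,0,0],1],
    [[0,0,0.45],[0,0,0],1],
    [[0,0,0.45],[0,0,0],1],
    [[0,0,0.45],[0,0,0],1],
    [[0,0,0.45],[0,0,0],1]
  ]
}}

```text
time_s: 48.6
tcp_pos: [0.5908, -0.2342, 0.0835]
tcp_rot: [-0.0, 0.999, -0.037, -0.001]
contact_force: [-1.2, 0.1, -0.2]
finger_gap: 0.23
finger_force: 0.0
```

Request:
{"method": "carry_out", "body": {
  "series": [
    [[0,0,0],[0,0,0],1],
    [[0,0,0],[0,0,0],1],
    [[0,0,0],[0,0,0],1],
    [[0,-0.1,0],[0,0,0],1],
    [[0,-0.2,0],[0,0,0],1],
    [[0,-0.3,0],[0,0,0],1],
    [[0,-0.4,0],[0,0,0],1],
    [[0,-0.47,0],[0,0,0],1]
  ]
}}

```text
time_s: 49.6
tcp_pos: [0.5942, -0.187, 0.0834]
tcp_rot: [0.0, 0.999, -0.037, -0.001]
contact_force: [-0.2, -4.5, 0.7]
finger_gap: 0.176
finger_force: 45.0
```

Request:
{"method": "carry_out", "body": {
  "series": [
    [[0,-0.03,0],[0,0,0],1],
    [[0,-0.05,0],[0,0,0],1],
    [[0,-0.07,0],[0,0,0],1],
    [[0,-0.08,0],[0,0,0],1],
    [[0,-0.09,0],[0,0,0],1],
    [[0,-0.1,0],[0,0,0],1],
    [[0,-0.1,0],[0,0,0],1],
    [[0,-0.1,0],[0,0,0],1]
  ]
}}

```text
time_s: 50.6
tcp_pos: [0.5946, -0.1822, 0.0835]
tcp_rot: [0.003, 0.999, -0.038, -0.001]
contact_force: [0.0, -12.3, 2.1]
finger_gap: 0.176
finger_force: 45.0
```

Pressed at 12 N. Opening, releasing, then going above orange.

Request:
{"method": "carry_out", "body": {
  "series": [
    [[0,0.1,0],[0,0,0],1],
    [[0,0.2,0],[0,0,0],1],
    [[0,0.3,0],[0,0,0],1],
    [[0,0.4,0],[0,0,0],1],
    [[0,0.5,0],[0,0,0],1],
    [[0,0.57,0],[0,0,0],1],
    [[0,0.57,0],[0,0,0],1],
    [[0,0.57,0],[0,0,0],1]
  ]
}}

```text
time_s: 51.6
tcp_pos: [0.5907, -0.2355, 0.0835]
tcp_rot: [0.001, 0.999, -0.037, -0.0]
contact_force: [0.0, -2.5, 2.0]
finger_gap: 0.177
finger_force: 45.0
```

Request:
{"method": "carry_out", "body": {
  "series": [
    [[0,0,0],[0,0,0],0],
    [[0,0,0],[0,0,0],0],
    [[0,0,0],[0,0,0],0],
    [[0,0,-0.3],[0,0,0],0],
    [[0,0,-0.6],[0,0,0],0],
    [[0,0,-0.8],[0,0,0],0],
    [[0,0,-1],[0,0,0],0],
    [[0,0,-1],[0,0,0],0]
  ]
}}

```text
time_s: 52.6
tcp_pos: [0.5917, -0.2343, 0.1848]
tcp_rot: [0.0, 0.999, -0.037, 0.001]
contact_force: [0.4, -0.3, 0.3]
finger_gap: 0.999
finger_force: 0.0
```

Request:
{"method": "carry_out", "body": {
  "series": [
    [[0,-0.3,-0.1],[0,0,0],0],
    [[0,-0.6,-0.1],[0,0,0],0],
    [[0,-0.8,-0.1],[0,0,0],0],
    [[0,-1,-0.1],[0,0,0],0],
    [[0,-1,-0.1],[0,0,0],0],
    [[0,-1,-0.1],[0,0,0],0],
    [[0,-1,-0.1],[0,0,0],0],
    [[0,-1,-0.1],[0,0,0],0]
  ]
}}

```text
time_s: 53.6
tcp_pos: [0.5981, -0.1353, 0.1934]
tcp_rot: [0.0, 0.999, -0.037, -0.001]
contact_force: [-0.9, 0.1, 0.1]
finger_gap: 0.998
finger_force: 0.0
```

```bash
python3 look.py mod_orange .6 -.1183 -4.25 .012 or3
python3 - <<'E'
from h import *
c=imaging.camera_info("wrist")
d=finder.masks_of("jaw_post","wrist")
print([(round(x["confidence"],2),np.round(x["rect"]).tolist()) for x in d[:3]],"post top expected",proj(c,[.592,-.236,.1]).round())
E
```

```text
tcp [ 0.5982 -0.1351  0.1934] gap 0.999 t 53.65
mod_orange 0.92 [218.0, 118.0, 266.0, 218.0] [ 0.5983 -0.1185 -4.2794] iou 0.942 step (array([-0.01 , -0.166,  0.964]), array([0.   , 0.001, 0.   ]))
[(0.62, [310.0, 138.0, 391.0, 215.0]), (0.49, [53.0, 9.0, 137.0, 84.0])] post top expected [377. 193.]
```

Request:
{"method": "carry_out", "body": {
  "series": [
    [[-0.01,-0.1,0],[0,0,0],0],
    [[-0.01,-0.17,0.2],[0,0,0],0],
    [[-0.01,-0.17,0.5],[0,0,0],0.2],
    [[-0.01,-0.17,0.8],[0,0,0],0.4],
    [[-0.01,-0.17,0.96],[0,0,0],0.5],
    [[-0.01,-0.17,0.96],[0,0,0],1],
    [[-0.01,-0.17,0.96],[0,0,0],1],
    [[-0.01,-0.17,0.96],[0,0,0],1]
  ]
}}

```text
time_s: 54.75
tcp_pos: [0.5992, -0.1175, 0.0985]
tcp_rot: [0.0, 0.999, -0.037, 0.0]
contact_force: [-0.9, -1.4, 0.0]
finger_gap: 0.344
finger_force: 0.0
```

Request:
{"method": "carry_out", "body": {
  "series": [
    [[0,0,0],[0,0,0],1],
    [[0,0,0],[0,0,0],1],
    [[0,0,0],[0,0,0],1],
    [[0,0,-0.3],[0,0,0],1],
    [[0,0,-0.6],[0,0,0],1],
    [[0,0,-0.8],[0,0,0],1],
    [[0,0,-1],[0,0,0],1],
    [[0,0,-1],[0,0,0],1]
  ]
}}

```text
time_s: 55.75
tcp_pos: [0.5993, -0.1174, 0.1986]
tcp_rot: [0.0, 0.999, -0.037, 0.001]
contact_force: [-1.2, -1.0, -2.8]
finger_gap: 0.265
finger_force: 45.0
```

Request:
{"method": "carry_out", "body": {
  "series": [
    [[0,-0.2,-0.2],[0,0,0],1],
    [[0,-0.4,-0.4],[0,0,0],1],
    [[0,-0.6,-0.4],[0,0,0],1],
    [[0,-0.8,-0.4],[0,0,0],1],
    [[0,-1,-0.4],[0,0,0],1],
    [[0,-1,-0.4],[0,0,0],1],
    [[0,-1,-0.4],[0,0,0],1],
    [[0,-1,-0.4],[0,0,0],1]
  ]
}}

```text
time_s: 56.75
tcp_pos: [0.6059, -0.0191, 0.2372]
tcp_rot: [0.0, 0.999, -0.038, -0.001]
contact_force: [1.3, 0.4, -3.9]
finger_gap: 0.268
finger_force: 45.0
```

Request:
{"method": "carry_out", "body": {
  "series": [
    [[0,-0.2,0],[0,0,0],1],
    [[0,-0.4,0],[0,0,0],1],
    [[0,-0.6,0],[0,0,0],1],
    [[0,-0.8,0],[0,0,0],1],
    [[0,-1,0],[0,0,0],1],
    [[0,-1,0],[0,0,0],1],
    [[0,-1,0],[0,0,0],1],
    [[0,-1,0],[0,0,0],1]
  ]
}}

```text
time_s: 57.75
tcp_pos: [0.6134, 0.0806, 0.2373]
tcp_rot: [0.0, 0.999, -0.038, -0.001]
contact_force: [-0.7, -0.5, -3.7]
finger_gap: 0.266
finger_force: 45.0
```

```bash
python3 ins.py 1 0 0
```

```text
tcp [0.6134 0.0806 0.2373] gap 0.266 44.98961269855499 t 57.75 force [-0.7 -0.5 -3.7]
from now to stage 0 [0.6032 0.1031 0.172 ] [-0.118 -0.217  0.652] [ 0.009  0.418 -0.035]
(0.031, 0.042, 25) [-0.224 -0.     0.48 ] [0. 0. 0.]
(0.002, 0.042, 25) [-0.487 -0.     0.358] [0. 0. 0.]
(0.002, 0.0325, 19) [-0.438 -0.     0.449] [ 0.  -0.1 -0. ]
(0.002, 0.0225, 13) [-0.393 -0.     0.553] [ 0.  -0.2 -0. ]
(0.002, 0.013, 6.5) [-0.34  -0.     0.665] [ 0.    -0.308 -0.   ]
(0.002, 0.0045, 0) [-0.286 -0.     0.777] [-0.    -0.417 -0.   ]
```

Request:
{"method": "carry_out", "body": {
  "series": [
    [[-0.05,-0.12,0],[0,0,0],1],
    [[-0.12,-0.22,0.1],[0,0.1,-0.035],1],
    [[-0.12,-0.22,0.3],[0,0.25,-0.035],1],
    [[-0.12,-0.22,0.5],[0,0.417,-0.035],1],
    [[-0.12,-0.22,0.65],[0.008,0.417,-0.035],1],
    [[-0.12,-0.22,0.65],[0.008,0.417,-0.035],1],
    [[-0.12,-0.22,0.65],[0.008,0.417,-0.035],1],
    [[-0.12,-0.22,0.65],[0.008,0.417,-0.035],1]
  ]
}}

```text
time_s: 58.75
tcp_pos: [0.604, 0.1051, 0.1735]
tcp_rot: [0.003, 0.976, -0.018, 0.217]
contact_force: [-0.2, -0.4, -3.9]
finger_gap: 0.269
finger_force: 45.0
```

```bash
python3 ins.py 1 0 0|head -2
```

```text
tcp [0.604  0.1051 0.1735] gap 0.269 44.990254640579224 t 58.75 force [-0.2 -0.4 -3.9]
from now to stage 0 [0.6032 0.1031 0.172 ] [-0.013  0.02   0.01 ] [-0.001 -0.001  0.   ]
```

Request:
{"method": "carry_out", "body": {
  "series": [
    [[-0.08,0.02,0.16],[0,0,0],1],
    [[-0.15,0.02,0.32],[0,0,0],1],
    [[-0.22,0.02,0.48],[0,0,0],1],
    [[-0.22,0.02,0.48],[0,0,0],1],
    [[-0.3,0.02,0.45],[0,0,0],1],
    [[-0.4,0.02,0.4],[0,0,0],1],
    [[-0.5,0.02,0.36],[0,0,0],1],
    [[-0.5,0.02,0.36],[0,0,0],1]
  ]
}}

```text
time_s: 59.75
tcp_pos: [0.5728, 0.1044, 0.1195]
tcp_rot: [0.004, 0.976, -0.018, 0.216]
contact_force: [0.2, 0.5, -3.1]
finger_gap: 0.266
finger_force: 45.0
```

```bash
python3 ins.py 1 0 2
```

```text
tcp [0.5728 0.1044 0.1195] gap 0.266 44.990079402923584 t 59.75 force [ 0.2  0.5 -3.1]
from now to stage 2 [0.5742 0.1042 0.119 ] [0.01  0.002 0.01 ] [-0.002  0.     0.002]
(0.002, 0.0325, 19) [ 0.049 -0.     0.091] [ 0.  -0.1 -0. ]
(0.002, 0.0225, 13) [0.094 0.    0.195] [ 0.  -0.2 -0. ]
(0.002, 0.013, 6.5) [0.147 0.    0.307] [ 0.    -0.308 -0.   ]
(0.002, 0.0045, 0) [ 0.201 -0.     0.42 ] [-0.    -0.417 -0.   ]
```

Request:
{"method": "carry_out", "body": {
  "series": [
    [[0.05,0,0.09],[0,-0.1,0],1],
    [[0.07,0,0.14],[0,-0.15,0],1],
    [[0.1,0,0.19],[0,-0.2,0],1],
    [[0.12,0,0.24],[0,-0.26,0],1],
    [[0.15,0,0.3],[0,-0.31,0],1],
    [[0.18,0,0.36],[0,-0.37,0],1],
    [[0.2,0,0.415],[0,-0.417,0],1],
    [[0.2,0,0.415],[0,-0.417,0],1]
  ]
}}

```text
time_s: 60.75
tcp_pos: [0.6105, 0.1021, 0.0904]
tcp_rot: [-0.001, 1.0, -0.019, 0.001]
contact_force: [0.3, -0.9, -2.4]
finger_gap: 0.264
finger_force: 45.0
```

```bash
python3 ins.py 1 0 6
```

```text
tcp [0.6105 0.1021 0.0904] gap 0.264 44.992448687553406 t 60.75 force [ 0.3 -0.9 -2.4]
from now to stage 6 [0.6101 0.1028 0.0895] [-0.005 -0.007  0.009] [-0.002 -0.001 -0.001]
```

Request:
{"method": "carry_out", "body": {
  "series": [
    [[0,0,0.01],[0,0,0],1],
    [[0,0,0.01],[0,0,0],0.55],
    [[0,0,0.01],[0,0,0],0.55],
    [[0,0,0.01],[0,0,0],0.55],
    [[0,0,0.01],[0,0,0],0.55],
    [[0,0,-0.3],[0,0,0],0.55],
    [[0,0,-0.6],[0,0,0],0.55],
    [[0,0,-1],[0,0,0],0.55]
  ]
}}

```text
time_s: 61.75
tcp_pos: [0.6076, 0.1025, 0.1898]
tcp_rot: [-0.0, 1.0, -0.018, -0.001]
contact_force: [0.3, -0.0, 0.6]
finger_gap: 0.454
finger_force: 0.0
```

Request:
{"method": "carry_out", "body": {
  "series": [
    [[-0.2,-0.2,0],[0,0,0],0],
    [[-0.4,-0.4,0],[0,0,0],0],
    [[-0.6,-0.6,0],[0,0,0],0],
    [[-0.8,-0.8,0],[0,0,0],0],
    [[-1,-1,0],[0,0,0],0],
    [[-1,-1,0],[0,0,0],0],
    [[-1,-1,0],[0,0,0],0],
    [[-1,-1,0],[0,0,0],0]
  ]
}}

```text
time_s: 62.75
tcp_pos: [0.5129, 0.205, 0.1895]
tcp_rot: [0.0, 1.0, -0.019, -0.0]
contact_force: [0.5, -0.2, 0.2]
finger_gap: 1.001
finger_force: 0.0
```

Request:
{"method": "carry_out", "body": {
  "series": [
    [[-0.2,0,0],[0,0,0],0],
    [[-0.4,0,0],[0,0,0],0],
    [[-0.55,0,0],[0,0,0],0],
    [[-0.55,0,0],[0,0,0],0],
    [[-0.55,0,0],[0,0,0],0],
    [[-0.55,0,0],[0,0,0],0],
    [[-0.55,0,0],[0,0,0],0],
    [[-0.55,0,0],[0,0,0],0]
  ]
}}

```text
time_s: 63.75
tcp_pos: [0.4573, 0.2082, 0.1897]
tcp_rot: [-0.0, 1.0, -0.018, -0.001]
contact_force: [-1.0, -0.3, -0.2]
finger_gap: 0.997
finger_force: 0.0
```

```bash
python3 look.py mod_white1 .452 .203 0 0 wh1
```

```text
tcp [0.4572 0.2082 0.1897] gap 0.998 t 63.8
mod_white1 0.96 [235.0, 124.0, 286.0, 224.0] [ 0.4497  0.2077 -9.1555] iou 0.943 step (array([-0.073,  0.008,  1.047]), array([-0.   ,  0.001,  0.118]))
```

View pics/wh1.png

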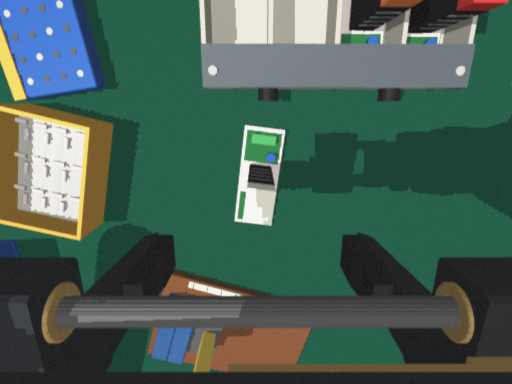

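White fits at (0.4497, 0.2077), yaw -9.2° (at (260,175) in the picture). Red and orange are in the two right-hand bays. Grasping white for bay 3.

Request:
{"method": "carry_out", "body": {
  "series": [
    [[-0.07,0.01,0],[0,0,0.118],0],
    [[-0.07,0.01,0.3],[0,0,0.118],0],
    [[-0.07,0.01,0.6],[0,0,0.118],0],
    [[-0.07,0.01,0.8],[0,0,0.118],0],
    [[-0.07,0.01,1],[0,0,0.118],0.2],
    [[-0.07,0.01,1],[0,0,0.118],0.4],
    [[-0.07,0.01,1],[0,0,0.118],0.5],
    [[-0.07,0.01,1],[0,0,0.118],0.5]
  ]
}}

```text
time_s: 64.85
tcp_pos: [0.4506, 0.2078, 0.0906]
tcp_rot: [-0.001, 0.997, -0.08, 0.0]
contact_force: [-0.4, 0.0, -0.3]
finger_gap: 0.572
finger_force: 0.0
```

Request:
{"method": "carry_out", "body": {
  "series": [
    [[0,0,0.05],[0,0,0],0.6],
    [[0,0,0.05],[0,0,0],1],
    [[0,0,0.05],[0,0,0],1],
    [[0,0,0.05],[0,0,0],1],
    [[0,0,0.05],[0,0,0],1],
    [[0,0,-0.2],[0,0,0],1],
    [[0,0,-0.6],[0,0,0],1],
    [[0,0,-1],[0,0,0],1]
  ]
}}

```text
time_s: 65.85
tcp_pos: [0.4494, 0.2071, 0.1903]
tcp_rot: [0.0, 0.997, -0.08, -0.001]
contact_force: [0.3, 0.6, -3.4]
finger_gap: 0.262
finger_force: 45.0
```

```bash
python3 ins.py 3 0 0|head -2
python3 - <<'E'
from h import *
p,r=tcp(); print(step(p,r,[.54,.214,.20],down(-2.18)))
E
```

```text
tcp [0.4494 0.2071 0.1903] gap 0.262 44.99888598918915 t 65.85 force [ 0.3  0.6 -3.4]
from now to stage 0 [0.6076 0.221  0.172 ] [ 1.541 -0.39   0.179] [ 0.026  0.419 -0.114]
(array([ 0.883, -0.212, -0.099]), array([ 0.   ,  0.002, -0.116]))
```

Request:
{"method": "carry_out", "body": {
  "series": [
    [[0.2,-0.05,-0.1],[0,0,-0.05],1],
    [[0.4,-0.1,-0.1],[0,0,-0.116],1],
    [[0.6,-0.15,-0.1],[0,0,-0.116],1],
    [[0.8,-0.21,-0.1],[0,0,-0.116],1],
    [[0.88,-0.21,-0.1],[0,0,-0.116],1],
    [[0.88,-0.21,-0.1],[0,0,-0.116],1],
    [[0.88,-0.21,-0.1],[0,0,-0.116],1],
    [[0.88,-0.21,-0.1],[0,0,-0.116],1]
  ]
}}

```text
time_s: 66.85
tcp_pos: [0.5397, 0.2142, 0.1997]
tcp_rot: [-0.0, 1.0, -0.019, -0.001]
contact_force: [-1.2, 1.2, -2.5]
finger_gap: 0.267
finger_force: 45.0
```

```bash
python3 ins.py 3 0 0|head -2
```

```text
tcp [0.5397 0.2142 0.1997] gap 0.267 44.998571276664734 t 66.85 force [-1.2  1.2 -2.5]
from now to stage 0 [0.6076 0.221  0.172 ] [ 0.677 -0.094  0.276] [-0.     0.418  0.   ]
```

Request:
{"method": "carry_out", "body": {
  "series": [
    [[0.2,-0.05,0],[0,0,0],1],
    [[0.4,-0.09,0.05],[0,0.1,0],1],
    [[0.6,-0.09,0.1],[0,0.25,0],1],
    [[0.68,-0.09,0.2],[0,0.417,0],1],
    [[0.68,-0.09,0.28],[0,0.417,0],1],
    [[0.68,-0.09,0.28],[0,0.417,0],1],
    [[0.68,-0.09,0.28],[0,0.417,0],1],
    [[0.68,-0.09,0.28],[0,0.417,0],1]
  ]
}}

```text
time_s: 67.85
tcp_pos: [0.6093, 0.2203, 0.1721]
tcp_rot: [0.004, 0.976, -0.02, 0.216]
contact_force: [0.6, -0.2, -3.4]
finger_gap: 0.267
finger_force: 45.0
```

```bash
python3 ins.py 3 0 0|head -2; python3 -c "
from h import *
cv2.imwrite('pics/i3.png',imaging.capture('side')[140:340,80:330,::-1].repeat(3,0).repeat(3,1))"
```

```text
tcp [0.6093 0.2203 0.1721] gap 0.267 44.999263286590576 t 67.85 force [ 0.6 -0.2 -3.4]
from now to stage 0 [0.6076 0.221  0.172 ] [-0.016 -0.006 -0.006] [-0.     0.    -0.002]
```

View pics/i3.png

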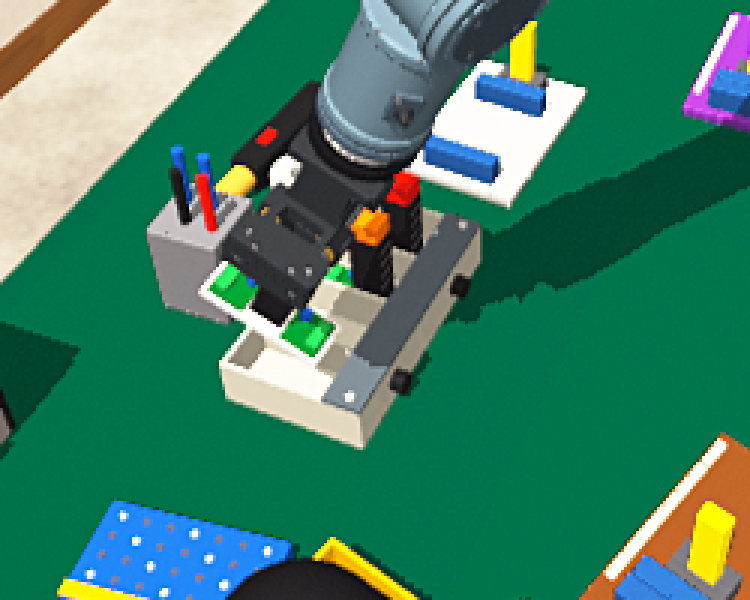

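White is tilted over bay 3 (about (270,305) in the crop). Red and orange stand upright in their bays. Inserting white.

Request:
{"method": "carry_out", "body": {
  "series": [
    [[-0.08,0,0.16],[0,0,0],1],
    [[-0.15,0,0.32],[0,0,0],1],
    [[-0.22,0,0.48],[0,0,0],1],
    [[-0.22,0,0.48],[0,0,0],1],
    [[-0.3,0,0.45],[0,0,0],1],
    [[-0.4,0,0.4],[0,0,0],1],
    [[-0.5,0,0.36],[0,0,0],1],
    [[-0.5,0,0.36],[0,0,0],1]
  ]
}}

```text
time_s: 68.9
tcp_pos: [0.5778, 0.2224, 0.1185]
tcp_rot: [0.004, 0.976, -0.018, 0.216]
contact_force: [0.4, -0.3, -4.1]
finger_gap: 0.269
finger_force: 45.0
```

```bash
python3 ins.py 3 0 2
```

```text
tcp [0.5778 0.2224 0.1185] gap 0.269 44.99930262565613 t 68.9 force [ 0.4 -0.3 -4.1]
from now to stage 2 [0.5787 0.2221 0.119 ] [ 0.011  0.002 -0.001] [-0.001  0.001  0.   ]
(0.002, 0.0325, 19) [0.049 0.    0.091] [ 0.  -0.1 -0. ]
(0.002, 0.0225, 13) [0.094 0.    0.195] [ 0.  -0.2 -0. ]
(0.002, 0.013, 6.5) [ 0.147 -0.     0.307] [ 0.    -0.308 -0.   ]
(0.002, 0.0045, 0) [0.201 0.    0.42 ] [-0.    -0.417 -0.   ]
```

Request:
{"method": "carry_out", "body": {
  "series": [
    [[0.05,0,0.09],[0,-0.1,0],1],
    [[0.07,0,0.14],[0,-0.15,0],1],
    [[0.1,0,0.19],[0,-0.2,0],1],
    [[0.12,0,0.24],[0,-0.26,0],1],
    [[0.15,0,0.3],[0,-0.31,0],1],
    [[0.18,0,0.36],[0,-0.37,0],1],
    [[0.2,0,0.415],[0,-0.417,0],1],
    [[0.2,0,0.415],[0,-0.417,0],1]
  ]
}}

```text
time_s: 69.9
tcp_pos: [0.6161, 0.2198, 0.0893]
tcp_rot: [-0.001, 1.0, -0.02, 0.0]
contact_force: [0.7, -0.3, -3.3]
finger_gap: 0.266
finger_force: 45.0
```

```bash
python3 ins.py 3 0 6
```

```text
tcp [0.6161 0.2198 0.0893] gap 0.266 44.99909520149231 t 69.9 force [ 0.7 -0.3 -3.3]
from now to stage 6 [0.6146 0.2208 0.0895] [-0.015 -0.009 -0.002] [-0.002 -0.001 -0.002]
```

Request:
{"method": "carry_out", "body": {
  "series": [
    [[0,0,0.01],[0,0,0],1],
    [[0,0,0.01],[0,0,0],0.55],
    [[0,0,0.01],[0,0,0],0.55],
    [[0,0,0.01],[0,0,0],0.55],
    [[0,0,0.01],[0,0,0],0.55],
    [[0,0,-0.3],[0,0,0],0.55],
    [[0,0,-0.6],[0,0,0],0.55],
    [[0,0,-1],[0,0,0],0.55]
  ]
}}

```text
time_s: 70.9
tcp_pos: [0.6136, 0.2201, 0.1889]
tcp_rot: [0.0, 1.0, -0.019, -0.001]
contact_force: [0.6, 0.9, -0.5]
finger_gap: 0.452
finger_force: 0.0
```

Request:
{"method": "carry_out", "body": {
  "series": [
    [[0,0.2,-0.3],[0,0,0],0.55],
    [[0,0.4,-0.6],[0,0,0],0.55],
    [[0,0.6,-0.8],[0,0,0],0.55],
    [[0,0.9,-1],[0,0,0],0.55],
    [[0,1,-1],[0,0,0],0.55],
    [[0,1,-1],[0,0,0],0.55],
    [[0,1,-1],[0,0,0],0.55],
    [[0,1,-1],[0,0,0],0.55]
  ]
}}

```text
time_s: 71.9
tcp_pos: [0.61, 0.1217, 0.2878]
tcp_rot: [-0.0, 1.0, -0.018, -0.001]
contact_force: [0.9, -0.1, 0.2]
finger_gap: 0.448
finger_force: 0.0
```

Run:
```python
from h import *
c=imaging.camera_info("wrist");im=imaging.capture("wrist");cv2.imwrite("pics/end.png",im[:,:,::-1])
H=R.from_euler("z",-2.18,degrees=True)
C={n:imaging.camera_info(n) for n in("scene","side")};S={n:imaging.capture(n) for n in C}
for t,b in(("mod_red",0),("mod_orange",1),("mod_white1",3)):
    g=H.apply([0,-.0885+.059*b,.004])+[.6092,.1324,0];u=proj(c,g+[0,0,.05])
    for d in finder.masks_of(t,"wrist")[:3]:
        q=d["rect"]
        if q[0]-9<u[0]<q[2]+9 and q[1]-9<u[1]<q[3]+9:
            v,i=fit(c,d["region"],MOD,g[0],g[1],-2,.004);print(t,round(d["confidence"],2),v,i,"housing frame",H.inv().apply([v[0]-.6092,v[1]-.1324,0]).round(4));break
    # top of block position from colour top: compare expected level pose in side view
for n in C: print(n,[(t,[(np.round(d["uv"]).tolist(),round(d["confidence"],2)) for d in finder.mark_of(t,n)[:2]],proj(C[n],H.apply([0,-.0885+.059*b,.004])+[.6092,.1324,0]).round().tolist()) for t,b in(("mod_red",0),("mod_orange",1),("mod_white1",3))])
```

```text
mod_red 0.7 [0.6058 0.0452 0.8684] 0.798 housing frame [-0.0001 -0.0873  0.    ]
mod_orange 0.74 [ 0.6106  0.1017 -2.4342] 0.83 housing frame [ 0.0026 -0.0306  0.    ]
mod_white1 0.8 [ 0.6163  0.2206 -5.0876] 0.802 housing frame [0.0037 0.0884 0.    ]
scene [('mod_red', [([273.0, 228.0], 0.56)], [273.0, 228.0]), ('mod_orange', [([251.0, 255.0], 0.74), ([286.0, 233.0], 0.62)], [288.0, 235.0]), ('mod_white1', [([318.0, 247.0], 0.85)], [318.0, 248.0])]
side [('mod_red', [([215.0, 227.0], 0.68)], [214.0, 226.0]), ('mod_orange', [([205.0, 237.0], 0.61), ([202.0, 246.0], 0.55)], [204.0, 240.0]), ('mod_white1', [([183.0, 270.0], 0.59)], [183.0, 271.0])]
```

View pics/end.png

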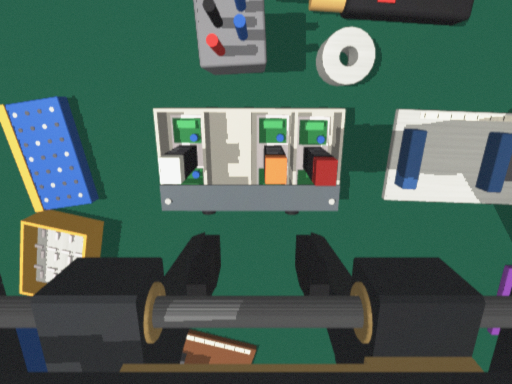

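All three modules stand in their bays (tops at (172,170), (275,165) and (320,168)), the gauge is open, and the robot touches nothing. I saw no second white module. Handing in.

```bash
python3 -c "
from plant import job
print(job.job_done())"
```

```text
the job is handed in; nothing more can be done
None
```

The job is handed in (no verdict came back): red and then orange were gauged at 12–13 N of push, red, orange and the one white module present now stand in bays 0, 1 and 3, and the gauge is open.

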